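# Set out two packed jars with their lids for the cooker

### The arm

A 7-joint arm with a two-finger parallel gripper is mounted at the origin on the work surface. World frame = base frame: x ahead of the robot, y to its left, z up, the work surface at z = 0. Lengths are in mm, angles in rad, forces in N, time in s.
With the tool pointing down it reaches from about 400 to 875 mm from the base axis. Payload 4.4 kg.
Tool frame: the origin (TCP) lies on the centre line of the jaws, within the pads' length; the fingertips stand 25 mm ahead of it and the grasp point (between the pads) lies 6 mm ahead of it; z points along the fingers, x is the direction in which the jaws open and shut, and the axes are right-handed (so a half turn about z gives the same grasp; the last joint's range is limited). The gripper opens to 85 mm and grips with 20 to 120 N. Pads are 22 mm wide; open, the fingers measure 114 mm over their backs; the gripper's body (76 mm by 85 mm) begins 54 mm behind the grasp point. The pads swing forward as they close: fully open they stand 13 mm farther back than shut.
Start: joints at [-0.066, 0.628, 0.038, 1.517, -0.027, 0.996, -0.02], TCP at [650.014, 0.028, 219.313] pointing down, gripper open.
Joint ranges: [-3.06, 3.06], [-0.37, 2.12], [-1.25, 1.32], [0.18, 2.47], [-1.1, 4.24], [0.23, 1.98], [-2.94, 2.94]. Speed limits (rad/s): [2.57, 2.57, 3.14, 3.14, 3.14, 3.14, 3.14].

### API

Orientations are given as [roll, pitch, yaw] about the fixed x, y, z axes, in that order (R = Rz(yaw) Ry(pitch) Rx(roll)).
In Python, from cell import ctrl, cams gives the robot as it stands. The module is installed in compiled form; this text tells all that it offers.
- The arm moves only by the tool step_arm, never from a script. Its arguments are lists of equal length, an entry for each row: "linear": the shift along the tool's x, y, z in mm, a list of three; "yaw": the turn about the tool's z in rad; "gripper": the opening, from -1 (shut) to 1 (fully open). A call has 1 to 8 rows; each row is the pose to reach, as a shift and turn from the pose commanded when the call began, along the tool's axes at that moment; what a row does not reach only later rows make up. A row lasts 1/12 s, in which the tool goes at most 41.7 mm and 7.16 degrees, less where a joint would pass 70% of its speed; a pose out of reach is approached as far as the arm can. A call with a gripper value outside its range is refused whole. The fingers move at their own pace and stop on an object; the grip force is fixed at half the most. Time passes only in rows, so rows that repeat a pose let the fingers close. It gives the time, the measured TCP pose, the force and the opening at its end, in the units of the state.
- ctrl.read_state(): the state, without advancing time (a new reading comes with each control period).
- cams.get_image(name): name is "scene" or "side" or "wrist"; returns a dict with "frame" (400x640x3 uint8, red, green, blue), "depth" (400x640 float32, mm along the optical axis (not along the pixel's ray), 0 where there is no reading), "intrinsics" (3x3 intrinsics, pixels), "cam_to_world" (4x4, takes a point from camera to world coordinates). Camera axes: x right, y down, z forward; pixel columns grow to the right and rows downward; lengths in mm; the calibration is good to about 2 mm. A picture is of the moment at which its call begins.
- ctrl.finish_job(): hands the job in, once; it reports no verdict.
Trained networks look in the newest picture that a camera, given by its name, has taken for a name from the list of things; names that differ only in an ending like _2 or _b are one class to them, and where a whole thing is asked for, a point or a joint stands for the part that bears it (a point fixed in the world has none). Each returns a list of dicts, best first, with "conf" (0 to 1); they miss things now and then, are a little off and sometimes report something else, mostly with a low value. They report only what shows in the picture. A call takes as long as a camera call. They do not tell look-alikes from the thing itself.
- cams.regions_of(camera, name): "pixels" (400x640 bool, what is visible of it) and "pixel" ([column, row] in pixels, amid what is visible of it).
The state is a dict: "clock": time; "qpos": joint angles; "qd": joint speeds; "tau": joint torques, N m; "eef_pos": TCP position; "tool_rot": TCP orientation; "force": force on the tool from outside, world axes, zero at the start; "torque": the same for the moment, N m; "width": finger opening in mm.
Only numpy, scipy, OpenCV 4.12 (cv2) and the standard library are available. Lean on these libraries where they do the work, as an engineer would, in place of code of your own. Each camera call takes 0.05 s, during which the arm holds its last target.

### The job

Stand the jar of green beans upright in the middle of the cork mat and the jar of carrots upright in the middle of the blue mat, and stand the small amber spice jar on the table halfway between the two mats, in line with them. Lay the wooden lid squarely on the bean jar and the red lid squarely on the carrot jar, knobs up. Set the glass down gently without dropping it, leave the beet jar, the flask and the sauce bottle where they are, and let go of everything.

Things in the scene. Friction and masses are not known exactly. Their poses are not given: they have to be found in the camera images.
- bean_jar_center (a point): Glass jar without a lid, packed to the rim with upright green beans. Round, 58 mm in diameter up to 68 mm, then a 51 mm neck; 90 mm high with a flat rim; about 0.3 kg; closed to anything put on top (a lid simply rests on the rim). Starts upright on the table. This point is at its centre, 45 mm above its underside; z runs up the jar.
- carrot_jar_center (a point): Glass jar without a lid, packed to the rim with upright orange carrot sticks. Round, 58 mm in diameter up to 68 mm, then a 51 mm neck; 90 mm high with a flat rim; about 0.3 kg; closed to anything put on top (a lid simply rests on the rim). Starts upright on the table. This point is at its centre, 45 mm above its underside; z runs up the jar.
- spice_jar_center (a point): Small closed spice jar, amber glass with a yellow band and a black screw cap. Round, 44 mm in diameter (cap 41 mm), 80 mm high, about 0.12 kg. Starts upright on the table. This point is at its centre, 40 mm above its underside; z runs up the jar.
- wood_lid_center (a point): Flat round jar lid, plain light-brown wood: a disc 62 mm in diameter and 8 mm thick with an upright round knob on its middle, 22 mm in diameter and 28 mm tall (36 mm high in all), about 70 g; flat underneath. Starts flat on the table, knob up. This point is on its axis, 18 mm above its underside; z runs up the knob.
- red_lid_center (a point): Flat round jar lid, bright red plastic: a disc 62 mm in diameter and 8 mm thick with an upright round knob on its middle, 22 mm in diameter and 28 mm tall (36 mm high in all), about 70 g; flat underneath. Starts flat on the table, knob up. This point is on its axis, 18 mm above its underside; z runs up the knob.
- cork_mat: Brown cork round table mat, 90 mm in diameter, 4 mm thick, fixed to the table. Its origin is the centre of its underside, on the table; z is up. The centres of the two mats are 200 mm apart; the x axes of both mats are square to the line between them.
- blue_mat: Blue round table mat, 90 mm in diameter, 4 mm thick, fixed to the table. Its origin is the centre of its underside, on the table; z is up. The centres of the two mats are 200 mm apart; the x axes of both mats are square to the line between them.
- beet_jar_center (a point): Glass jar without a lid, packed to the rim with upright dark purple beet sticks. Round, 58 mm in diameter up to 68 mm, then a 51 mm neck; 90 mm high with a flat rim; about 0.3 kg; closed to anything put on top (a lid simply rests on the rim). Starts upright on the table. This point is at its centre, 45 mm above its underside; z runs up the jar. Not needed: it stays where it is.
- flask: Lilac drinking flask with a black cap and carrying loop, upright, loose, 70 mm in diameter, about 240 mm high. Its origin is the centre of its underside. Stays where it is.
- sauce_bottle: Red sauce bottle with a white cap, upright, loose, 56 mm in diameter, 150 mm high. Its origin is the centre of its underside. Stays where it is.
There are look-alikes about, which are no part of the job. Of the things shaped like the part that bears red_lid_center, the red one is meant.

How it is judged:
By the outcome, as a careful person would: the job done as asked, in the order asked, and still so for the second after the job is handed in, with the robot touching nothing.
It also fails if it takes over 128 s, if anything falls off the work surface, if the arm or the gripper's body presses on something with over 40 N, if the wrist force passes 120 N, or if a joint passes its speed limit or range.

## Working session

There is one attempt and no reset: what is moved stays moved. The work goes in short steps, Python scripts to look and compute and a tool call to move; the robot and the scene stay as the last step left them, time stands still between calls to the robot, and variables do not carry over. Pictures are saved under pics/ and viewed, and the job is handed in when it is done.

Besides the shell and the picture viewer there is one more tool, called after "Emit:" as name(argument=value, ...), one argument or row to a line, values as JSON. step_arm: Moves the arm, as the interface text tells. Its arguments: {"type":"object","properties":{"linear":{"type":"array"},"yaw":{"type":"array"},"gripper":{"type":"array"}},"required":["linear","yaw","gripper"]}

```bash
mkdir -p pics; python3 - <<'E'
from cell import ctrl,cams
import cv2
s=ctrl.read_state(); print({k:s[k] for k in('clock','eef_pos','tool_rot','force','width')})
for n in('scene','side'):
    im=cams.get_image(n); cv2.imwrite(f'pics/{n}0.png',im['frame'][:,:,::-1]); print(n,im['cam_to_world'].round(3).tolist(),im['intrinsics'].tolist())
E
```

```text
{'clock': 0.0, 'eef_pos': array([6.49352145e+02, 5.97641101e-03, 2.18397013e+02]), 'tool_rot': array([ 3.14157364e+00,  1.91274856e-03, -7.00065888e-05]), 'force': array([-0.7273375 , -0.04258682,  0.8669271 ]), 'width': 85.27420848902322}
scene [[0.016, 0.765, -0.644, 1247.674], [1.0, -0.001, 0.024, -100.856], [0.017, -0.644, -0.765, 934.8], [0.0, 0.0, 0.0, 1.0]] [[376.90539425884555, 0.0, 325.40876114870514], [0.0, 376.90539425884555, 197.01206329197], [0.0, 0.0, 1.0]]
side [[0.968, -0.123, 0.217, 282.55], [-0.249, -0.466, 0.849, -1047.022], [-0.003, -0.876, -0.482, 644.559], [0.0, 0.0, 0.0, 1.0]] [[388.15930893168405, 0.0, 317.0239936207273], [0.0, 388.15930893168405, 198.2694326014685], [0.0, 0.0, 1.0]]
```

View pics/scene0.png

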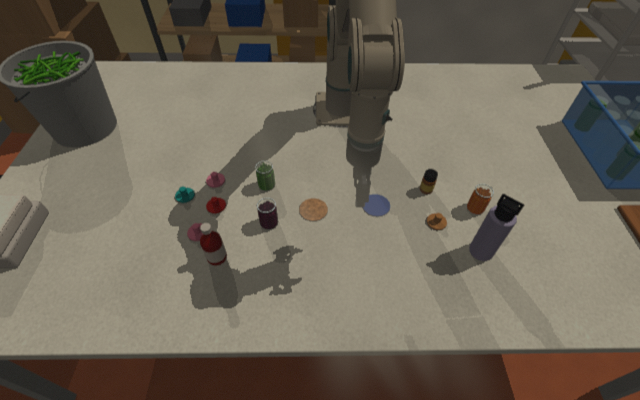

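View pics/side0.png

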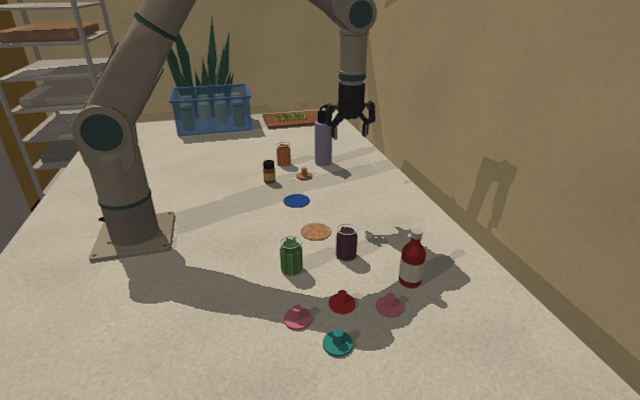

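The scene view shows the beans at (265,177), beets (268,214), cork mat (313,209) and blue mat (376,205). The spice jar is at (429,181), carrots (480,200), wood lid (436,221) and red lid (216,205). The red lid has pink and teal look-alikes around it. Next I'll measure positions.

```bash
cat > h.py <<'E'
import numpy as np,cv2
from cell import ctrl,cams
from scipy.optimize import least_squares
def cloud(im):
    K=im['intrinsics'];d=im['depth'];v,u=np.mgrid[:400,:640]
    P=np.stack([(u-K[0,2])/K[0,0]*d,(v-K[1,2])/K[1,1]*d,d,np.ones_like(d)],-1)@im['cam_to_world'].T
    P=P[...,:3];P[d==0]=np.nan;return P
NAMES=['bean_jar_center','carrot_jar_center','spice_jar_center','wood_lid_center','red_lid_center','cork_mat','blue_mat','beet_jar_center','flask','sauce_bottle']
def fitcirc(p,r=None):
    c0=p.mean(0)
    if r: 
        f=lambda c:np.hypot(*(p-c).T)-r; s=least_squares(f,c0,loss='soft_l1',f_scale=1.5); return s.x,r,np.sqrt((s.fun**2).mean())
    f=lambda c:np.hypot(*(p-c[:2]).T)-c[2]; s=least_squares(f,[*c0,30],loss='soft_l1',f_scale=1.5); return s.x[:2],s.x[2],np.sqrt((s.fun**2).mean())
E
python3 - <<'E'
from h import *
for cam in('scene','side'):
    im=cams.get_image(cam);P=cloud(im)
    t=P[np.isfinite(P[...,2])&(abs(P[...,2])<12)];print(cam,'table z',np.median(t[:,2]))
    for n in NAMES:
        for r in cams.regions_of(cam,n)[:5]:
            if r['conf']<.3: continue
            m=r['pixels'];q=P[m];q=q[np.isfinite(q[:,0])];col=im['frame'][m].mean(0).astype(int)
            if len(q)<5: print(n,'few');continue
            print(n,round(r['conf'],2),r['pixel'],len(q),'rgb',col,'xy lo',np.percentile(q,3,axis=0).round(),'hi',np.percentile(q,97,axis=0).round(),'mid',((np.percentile(q,2,axis=0)+np.percentile(q,98,axis=0))/2).round())
E
```

```text
scene table z 0.6286284476989294
carrot_jar_center 0.62 [376.3, 208.4] 413 rgb [ 78  83 105] xy lo [463.  57.   1.] hi [539. 126.   8.] mid [501.  91.   4.]
carrot_jar_center 0.56 [264.8, 215.6] 585 rgb [63 52 52] xy lo [ 546. -271.    4.] hi [ 595. -219.   93.] mid [ 570. -245.   48.]
carrot_jar_center 0.55 [208.7, 248.1] 716 rgb [63 42 37] xy lo [ 681. -402.   11.] hi [ 714. -356.  151.] mid [ 697. -379.   81.]
spice_jar_center 0.54 [426.5, 181.7] 349 rgb [54 45 32] xy lo [411. 240.   1.] hi [454. 279.  83.] mid [431. 259.  41.]
wood_lid_center 0.67 [435.8, 225.0] 294 rgb [101  72  46] xy lo [540. 241.   1.] hi [595. 294.  37.] mid [567. 267.  19.]
red_lid_center 0.76 [218.3, 177.6] 219 rgb [85 50 55] xy lo [ 368. -461.    4.] hi [ 421. -410.   38.] mid [ 395. -435.   20.]
red_lid_center 0.54 [212.8, 207.5] 255 rgb [75 23 21] xy lo [ 478. -444.    4.] hi [ 528. -390.   37.] mid [ 502. -417.   21.]
red_lid_center 0.48 [184.5, 196.0] 246 rgb [24 68 62] xy lo [ 433. -547.    3.] hi [ 486. -496.   38.] mid [ 458. -522.   20.]
cork_mat 0.95 [315.3, 208.9] 504 rgb [131 101  72] xy lo [ 4
[... 2057 characters left out ...]
.38 [296.0, 204.1] 277 rgb [ 42  67 117] xy lo [461.  46.   1.] hi [537. 125.   6.] mid [499.  86.   4.]
blue_mat 0.77 [297.7, 201.1] 277 rgb [ 44  69 118] xy lo [463.  45.   1.] hi [538. 125.   6.] mid [501.  86.   4.]
beet_jar_center 0.96 [346.0, 240.4] 807 rgb [75 60 59] xy lo [ 539. -276.    1.] hi [ 592. -224.   91.] mid [ 567. -212.   46.]
flask 0.73 [314.9, 230.6] 388 rgb [156 115  81] xy lo [ 479. -153.    1.] hi [552. -73.   6.] mid [ 516. -113.    3.]
flask 0.63 [321.4, 143.8] 737 rgb [69 63 68] xy lo [640. 338.  11.] hi [695. 372. 213.] mid [668. 357. 111.]
sauce_bottle 0.71 [411.2, 262.2] 1155 rgb [91 62 55] xy lo [ 660. -412.    5.] hi [ 706. -375.  149.] mid [ 685. -392.   76.]
```

```bash
cat >> h.py <<'E'
G={'bean':(413,-272,29,(8,66)),'carrot':(513,395,29,(8,66)),'beet':(568,-248,29,(8,66)),'spice':(432,257,22,(6,58)),'woodknob':(568,267,11,(12,33)),'redknob':(501,-419,11,(12,33)),'flask':(672,368,35,(10,150)),'sauce':(690,-385,28,(10,80))}
def surf(P,x,y,r,zr):
    m=(np.hypot(P[...,0]-x,P[...,1]-y)<r+16)&(P[...,2]>zr[0])&(P[...,2]<zr[1])
    q=P[m][:,:2]
    if len(q)<8: return None
    return fitcirc(q,r),len(q)
def mats(im,lim=8):
    P=cloud(im);hsv=cv2.cvtColor(im['frame'],cv2.COLOR_RGB2HSV);out={}
    near=lambda x,y:(np.hypot(P[...,0]-x,P[...,1]-y)<70)&(abs(P[...,2]-3)<9)
    H,S=hsv[...,0],hsv[...,1]
    for n,(x,y),c in(('cork',(515,-112),(H<25)&(S>85)),('blue',(501,88),(H>100)&(H<135)&(S>50))):
        m=(near(x,y)&c).astype(np.uint8)
        cs,_=cv2.findContours(m,cv2.RETR_EXTERNAL,cv2.CHAIN_APPROX_NONE)
        if not cs: continue
        c=max(cs,key=cv2.contourArea)[:,0,:].astype(float)
        # project the contour to z=4 plane
        K=im['intrinsics'];T=im['cam_to_world'];d=np.c_[(c-K[:2,2])/[K[0,0],K[1,1]],np.ones(len(c))]@T[:3,:3].T
        q=T[:3,3]+d*((4-T[2,3])/d[:,2])[:,None]
        out[n]=fitcirc(q[:,:2]),len(q)
    return out
E
python3 - <<'E'
from h import *
np.set_printoptions(suppress=True,precision=1)
for cam in('scene','side'):
    im=cams.get_image(cam);P=cloud(im);print(cam,{k:v for k,v in mats(im).items()})
    for n,g in G.items(): print(n,surf(P,*g))
E
```

```text
scene {'cork': ((array([ 513.4, -111.5]), np.float64(42.4821328159448), np.float64(1.1426559948371335)), 69), 'blue': ((array([496.6,  90. ]), np.float64(39.82968174880055), np.float64(3.6524466635200423)), 66)}
bean ((array([ 411.7, -266. ]), 29, np.float64(1.256529913159081)), 220)
carrot ((array([510.4, 403.6]), 29, np.float64(1.3456421137460652)), 249)
beet ((array([ 565.1, -246.2]), 29, np.float64(0.9836742804322718)), 226)
spice ((array([431. , 260.7]), 22, np.float64(2.0761260815501026)), 168)
woodknob ((array([565.6, 267.8]), 11, np.float64(4.083614037232926)), 43)
redknob ((array([ 498.9, -418.3]), 11, np.float64(5.04566540014524)), 36)
flask ((array([669.6, 376.8]), 35, np.float64(1.0745284476256667)), 907)
sauce ((array([ 686. , -383.1]), 28, np.float64(0.9197682208575764)), 306)
side {'cork': ((array([ 515.7, -112.5]), np.float64(43.27264643344298), np.float64(1.168759488263778)), 67), 'blue': ((array([499. ,  86.9]), np.float64(42.48804306757213), np.float64(1.9663305523985721)), 56)}
bean ((array([ 414.4, -265.8]), 29, np.float64(1.1303109128905349)), 422)
carrot ((array([514.2, 403. ]), 29, np.float64(2.3395300586863055)), 192)
beet ((array([ 568. , -245.6]), 29, np.float64(1.245583852098214)), 391)
spice ((array([434.5, 260.5]), 22, np.float64(2.417252172849547)), 155)
woodknob ((array([568.7, 267.4]), 11, np.float64(2.327806941966411)), 29)
redknob ((array([ 502. , -416.7]), 11, np.float64(1.0348195282942572)), 70)
flask ((array([673.5, 376.5]), 35, np.float64(2.685107022391977)), 569)
sauce ((array([ 688.3, -383.2]), 28, np.float64(1.1033363726546401)), 553)
```

Emit:
step_arm(
  linear=[
    [-25,20,-5],
    [-55,45,-10],
    [-85,70,-20],
    [-110,92,-25],
    [-130,108,-30],
    [-135,112,-30],
    [-135,112,-30],
    [-135,112,-30],
  ],
  yaw=[0,0,0,0,0,0,0,0],
  gripper=[1,1,1,1,1,1,1,1],
)

```text
clock: 1.97
eef_pos: [515.8, -111.4, 249.6]
tool_rot: [-3.141, -0.001, 0.0]
force: [0.9, 0.3, -0.7]
width: 85.3
```

```bash
cat >> h.py <<'E'
def save(im,n): cv2.imwrite(f'pics/{n}.png',im['frame'][:,:,::-1])
E
python3 - <<'E'
from h import *
np.set_printoptions(suppress=True,precision=1)
s=ctrl.read_state();print(s['eef_pos'],s['tool_rot'],s['clock'])
im=cams.get_image('wrist');save(im,'w1');print(im['cam_to_world'].round(3));print(mats(im))
E
```

```text
[ 515.8 -111.4  249.6] [-3.1 -0.   0. ] 1.9667
[[  1.   -0.    0.  516.7]
 [ -0.   -1.   -0.3 -40.6]
 [  0.    0.3  -1.  404.7]
 [  0.    0.    0.    1. ]]
{'cork': ((array([ 516.3, -111.8]), np.float64(43.95034518441115), np.float64(0.4619343758781477)), 179), 'blue': ((array([499.7,  77.2]), np.float64(37.599400129200625), np.float64(7.42017029606117)), 202)}
```

View pics/w1.png

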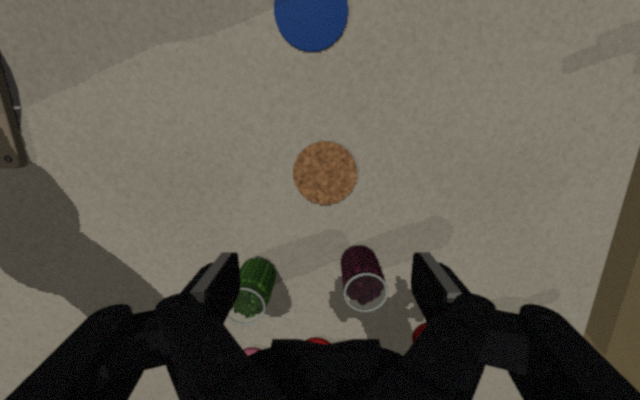

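The wrist view shows the cork mat at (325,173). The blue mat is cut off at the top, so its fit here can't be trusted. Next I'll hover over the bean jar.

Emit:
step_arm(
  linear=[
    [-20,30,0],
    [-40,60,0],
    [-60,90,0],
    [-80,120,0],
    [-95,143,0],
    [-103,154,0],
    [-103,154,0],
    [-103,154,0],
  ],
  yaw=[0,0,0,0,0,0,0,0],
  gripper=[1,1,1,1,1,1,1,1],
)

```text
clock: 2.68
eef_pos: [413.2, -265.3, 249.0]
tool_rot: [-3.141, -0.0, 0.001]
force: [0.4, 0.8, 0.6]
width: 85.5
```

```bash
cat >> h.py <<'E'
def rim(im,x,y,z,r,tol=5,R=45):
    """circle from depth top surface at height z: silhouette of the top disc"""
    P=cloud(im);m=((np.hypot(P[...,0]-x,P[...,1]-y)<R)&(abs(P[...,2]-z)<tol)).astype(np.uint8)
    cs,_=cv2.findContours(m,cv2.RETR_EXTERNAL,cv2.CHAIN_APPROX_NONE)
    if not cs: return None
    c=max(cs,key=cv2.contourArea)[:,0,:].astype(float)
    K=im['intrinsics'];T=im['cam_to_world'];d=np.c_[(c-K[:2,2])/[K[0,0],K[1,1]],np.ones(len(c))]@T[:3,:3].T
    q=T[:3,3]+d*((z-T[2,3])/d[:,2])[:,None]
    return fitcirc(q[:,:2]),len(q),'z',np.median(P[m>0][:,2])
E
python3 - <<'E'
from h import *
np.set_printoptions(suppress=True,precision=1)
s=ctrl.read_state();print(s['eef_pos'],s['tool_rot'],s['clock'])
im=cams.get_image('wrist');save(im,'w2');P=cloud(im)
print('bean',surf(P,*G['bean']),rim(im,413,-266,90,25))
print('beet',surf(P,*G['beet']),rim(im,568,-246,90,25))
print('cork',mats(im).get('cork'))
E
```

```text
[ 413.2 -265.3  249. ] [-3.1 -0.   0. ] 2.6833
bean ((array([ 414.1, -266.6]), 29, np.float64(0.14608815338340805)), 195) ((array([ 414.1, -265.8]), np.float64(26.7771680388548), np.float64(0.33056805028328934)), 137, 'z', np.float64(90.3294722178745))
beet ((array([ 567.9, -246.4]), 29, np.float64(0.2720619907841502)), 706) ((array([ 566.6, -245.9]), np.float64(26.8331170287743), np.float64(0.31855700351380234)), 140, 'z', np.float64(90.30954594664118))
cork ((array([ 516.1, -112.2]), np.float64(44.06964144365672), np.float64(0.38134435316957327)), 213)
```

View pics/w2.png

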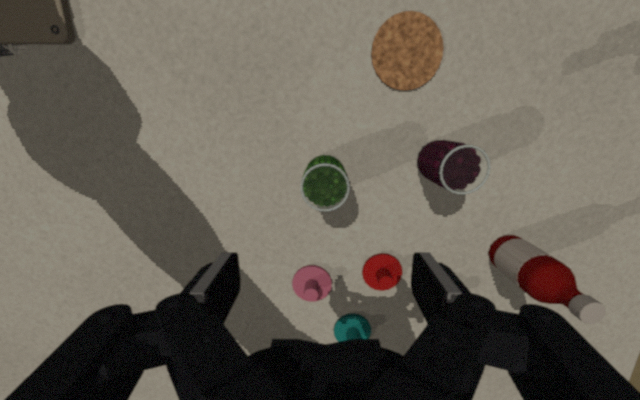

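Fits are tight: the bean jar is at (414.1,-266.2) and the cork mat at (516.2,-112). Descending to grasp.

Emit:
step_arm(
  linear=[
    [1,1,30],
    [1,1,65],
    [1,1,100],
    [1,1,135],
    [1,1,165],
    [1,1,185],
    [1,1,195],
    [1,1,195],
  ],
  yaw=[0,0,0,0,0,0,0,0],
  gripper=[1,1,1,1,1,1,1,1],
)

```text
clock: 3.4
eef_pos: [413.3, -264.6, 52.2]
tool_rot: [-3.139, 0.003, 0.003]
force: [-0.4, 0.2, 0.4]
width: 85.5
```

Emit:
step_arm(
  linear=[
    [0,0,0],
    [0,0,0],
    [0,0,0],
    [0,0,0],
    [0,0,0],
    [0,0,0],
    [0,0,0],
    [0,0,0],
  ],
  yaw=[0,0,0,0,0,0,0,0],
  gripper=[0.5,0.2,-0.2,-0.6,-1,-1,-1,-1],
)

```text
clock: 4.07
eef_pos: [413.9, -267.4, 56.1]
tool_rot: [3.14, -0.003, -0.0]
force: [-1.7, 1.4, 5.4]
width: 49.2
```

```bash
python3 - <<'E'
from h import *
np.set_printoptions(suppress=True,precision=1)
im=cams.get_image('wrist');save(im,'w3')
im=cams.get_image('side');save(im,'s3')
c=cv2.resize(im['frame'][190:340,200:450],None,fx=3,fy=3)[:,:,::-1];cv2.imwrite('pics/s3c.png',c)
s=ctrl.read_state();print(s['eef_pos'],s['tool_rot'],s['clock'],s['width'],s['force'])
E
```

```text
[ 413.9 -267.4   56.1] [ 3.1 -0.  -0. ] 4.1667 48.789303679386435 [-0.4  0.7  6.1]
```

View pics/s3c.png

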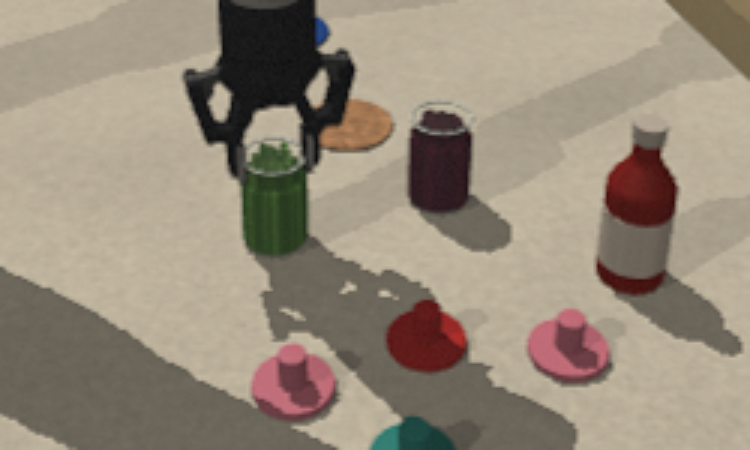

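View pics/w3.png

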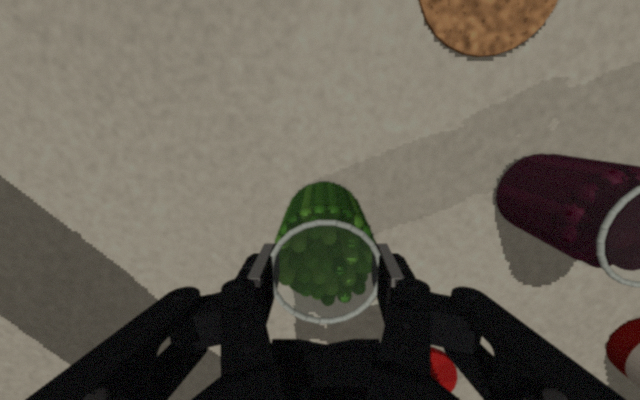

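```bash
python3 - <<'E'
from h import *
np.set_printoptions(suppress=True,precision=1)
s=ctrl.read_state();print(s['qpos'])
for cam in('side','scene'):
    im=cams.get_image(cam);P=cloud(im)
    print(surf(P,414,-266,29,(8,50)),rim(im,414,-266,90,25))
    m=(abs(P[...,0]-414)<75)&(abs(P[...,1]+266)<45)&(P[...,2]>6)
    g=im['frame'].astype(int); dark=(g.sum(-1)<110)&(abs(g[...,1]-g[...,0])<10)
    q=P[m&dark]; 
    for a in range(345,490,10):
        k=q[(q[:,0]>=a)&(q[:,0]<a+10)]
        if len(k): print(cam,a,len(k),k[:,2].min(),k[:,1].mean())
E
```

```text
[ 0.5  0.7  0.   2.1 -0.1  0.4  0.6]
((array([ 414.8, -265.8]), 29, np.float64(1.1194612260022603)), 301) ((array([ 414.9, -270.3]), np.float64(27.24348939743632), np.float64(4.355413769468346)), 72, 'z', np.float64(90.01132978459606))
side 345 20 150.97354541843072 -279.24844494684805
side 355 66 123.73183797946479 -278.3061968587177
side 365 32 118.03443576529412 -276.6456196916433
side 375 206 82.27646638238639 -277.1186807709749
side 385 202 111.97781864114188 -285.8378482330323
side 395 152 146.56684907935124 -293.2934983947862
side 405 145 143.3073145398721 -294.9194275458285
side 415 141 145.4069059918168 -292.730310532217
side 425 136 143.32994150223794 -293.4984891058951
side 435 160 78.15502751393637 -285.23156841365477
side 445 70 83.7842126025256 -277.7825961672131
side 455 47 116.03162086731174 -271.1662767655447
side 465 78 124.8681311787708 -275.8106351447408
side 475 14 153.8061742614213 -277.0051810562444
((array([ 412.1, -266.1]), 29, np.float64(1.4371997715499465)), 151) ((array([ 416.3, -276.5]), np.float64(34.17322423334261), np.float64(6.204016494518736)), 47, 'z', np.float64(90.88916619014901))
scene 405 8 239.8730955243053 -278.7611773153217
scene 415 7 225.20144387946164 -230.8069189565527
scene 425 25 220.5901635371821 -228.34961360904785
scene 435 18 148.88289751093237 -249.50621958573026
scene 445 58 82.66725880650097 -252.39846786616383
scene 455 34 124.28008734727325 -249.76129763050656
scene 465 42 117.91911886512639 -266.0995833097694
scene 475 17 144.88976302502715 -271.9540329049134
```

```bash
python3 - <<'E'
from h import *
np.set_printoptions(suppress=True,precision=3)
im=cams.get_image('wrist');P=cloud(im);print(im['cam_to_world'])
z=P[...,2];z=z[np.isfinite(z)];h,e=np.histogram(z,bins=np.arange(-60,160,5));print([(int(a),int(b)) for a,b in zip(e,h) if b>500])
print('centre of jar px',P[290,325],P[265,325])
print('pads',P[270,262],P[270,390],P[280,255],P[250,263])
s=ctrl.read_state();print(s['eef_pos'],s['qpos'],s['tau'],s['torque'],s['force'],s['clock'])
E
```

```text
[[   1.      -0.001    0.002  414.538]
 [  -0.      -0.96    -0.281 -196.309]
 [   0.002    0.281   -0.96   211.095]
 [   0.       0.       0.       1.   ]]
[(-5, 36995), (0, 144183), (5, 2662), (10, 763), (15, 767), (20, 730), (25, 722), (30, 644), (35, 629), (40, 680), (45, 753), (50, 826), (55, 894), (60, 984), (65, 1837), (70, 2069), (75, 1237), (80, 1115), (85, 3391), (90, 9742), (95, 502), (105, 791), (115, 1063), (120, 2192), (125, 4950), (130, 2084), (135, 2667), (140, 4509), (145, 5683), (150, 6199)]
centre of jar px [ 414.739 -273.324   91.156] [ 414.745 -260.414   90.837]
pads [ 388.405 -256.508  102.436] [ 441.946 -256.672  102.294] [ 386.622 -257.987  107.837] [ 384.785 -256.701   82.622]
[ 413.858 -267.385   56.073] [ 0.49   0.675  0.04   2.088 -0.069  0.377  0.585] [  0.032 -45.264   1.263  -8.545   0.023  -0.352  -0.022] [0.185 0.083 0.058] [-2.278  1.006  5.82 ] 4.3167
```

The side crop shows the fingertips at the shoulder and neck, with the jaws at about 49 mm on the 51 mm neck. By the depth images the tips are at z≈76 and the gripper body's underside is at z≈143. Both are about 40 mm higher than the reported TCP implies. I'll open, check again, and then go lower in small steps.

Emit:
step_arm(
  linear=[
    [0,0,0],
    [0,0,0],
    [0,0,0],
    [0,0,0],
    [0,0,0],
    [0,0,0],
  ],
  yaw=[0,0,0,0,0,0],
  gripper=[0,0.5,1,1,1,1],
)

```text
clock: 4.82
eef_pos: [413.1, -267.0, 54.4]
tool_rot: [3.142, -0.0, -0.0]
force: [0.1, -0.0, -0.1]
width: 85.7
```

```bash
cat > tip.py <<'E'
from h import *
np.set_printoptions(suppress=True,precision=1)
import sys
s=ctrl.read_state();e=s['eef_pos'];print(e,s['width'],s['force'],s['clock'])
im=cams.get_image('side');P=cloud(im)
g=im['frame'].astype(int); dark=(g.sum(-1)<130)&(abs(g[...,1]-g[...,0])<12)
m=(abs(P[...,0]-e[0])<90)&(abs(P[...,1]-e[1])<60)&(P[...,2]>15)
for a in range(-90,90,10):
    k=P[m&(P[...,0]-e[0]>=a)&(P[...,0]-e[0]<a+10)&dark]
    if len(k): print(a,len(k),(k[:,2].min()-e[2]).round(),end=' | ')
print()
K=im['intrinsics'];T=im['cam_to_world']
c=(np.r_[e,1]@np.linalg.inv(T).T)[:3];uv=(K@c)[:2]/c[2];print(uv)
u,v=uv.astype(int);f=im['frame'].copy();cv2.circle(f,(u,v),1,(255,0,0),-1)
f=f[max(0,v-90):v+60,max(0,u-100):u+100];cv2.imwrite('pics/%s.png'%sys.argv[1],cv2.resize(f,None,fx=3.5,fy=3.5)[:,:,::-1])
im=cams.get_image('wrist');save(im,sys.argv[1]+'w')
E
python3 tip.py t1
```

```text
[ 413.1 -267.    54.4] 85.73471614230516 [ 0.1 -0.  -0.1] 4.8167
-80 9 76.0 | -70 96 75.0 | -60 77 35.0 | -50 84 58.0 | -40 226 76.0 | -30 246 87.0 | -20 220 88.0 | -10 194 90.0 | 0 157 91.0 | 10 154 89.0 | 20 145 91.0 | 30 85 77.0 | 40 68 31.0 | 50 65 38.0 | 60 87 71.0 | 70 6 76.0 | 
[290.8 252.9]
```

View pics/t1.png

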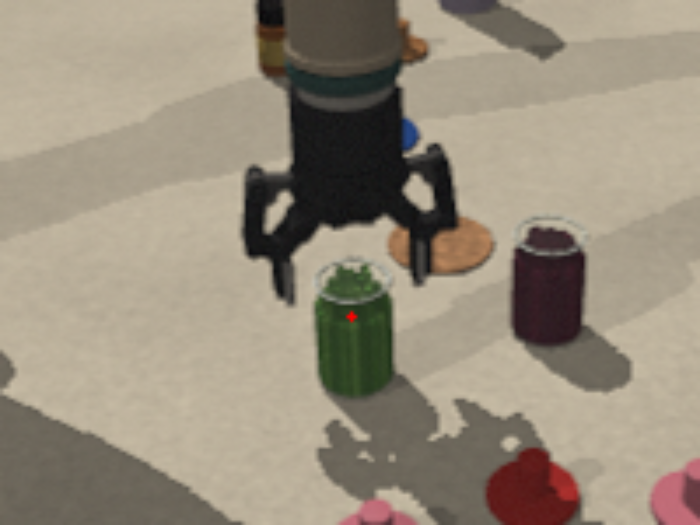

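The red dot, the reported TCP, sits about 40 mm below where the jaws really are. Laterally they agree. So I take the true jaw height as the reported z plus about 41 and descend another 38 mm.

Emit:
step_arm(
  linear=[
    [1,-1,8],
    [1,-1,18],
    [1,-1,28],
    [1,-1,35],
    [1,-1,38],
    [1,-1,38],
    [1,-1,38],
  ],
  yaw=[0,0,0,0,0,0,0],
  gripper=[1,1,1,1,1,1,1],
)

```text
clock: 5.5
eef_pos: [413.8, -265.9, 15.9]
tool_rot: [-3.141, 0.001, -0.0]
force: [0.3, 0.6, -0.3]
width: 85.5
```

```bash
python3 tip.py t2
```

```text
[ 413.8 -265.9   15.9] 85.45814238958646 [ 0.3  0.6 -0.3] 5.5
-90 30 582.0 | -80 36 79.0 | -70 109 74.0 | -60 98 36.0 | -50 101 65.0 | -40 223 78.0 | -30 235 89.0 | -20 210 86.0 | -10 172 86.0 | 0 142 87.0 | 10 148 87.0 | 20 127 92.0 | 30 90 78.0 | 40 65 32.0 | 50 59 36.0 | 60 81 71.0 | 70 9 75.0 | 
[291.5 264.8]
```

View pics/t2.png

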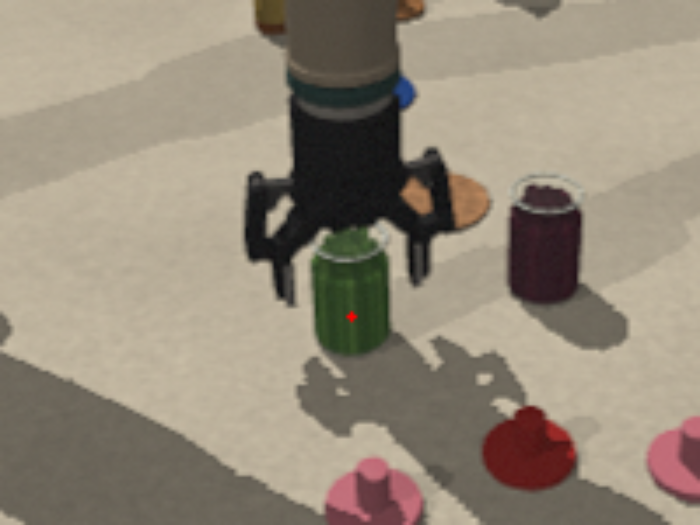

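View pics/t2w.png

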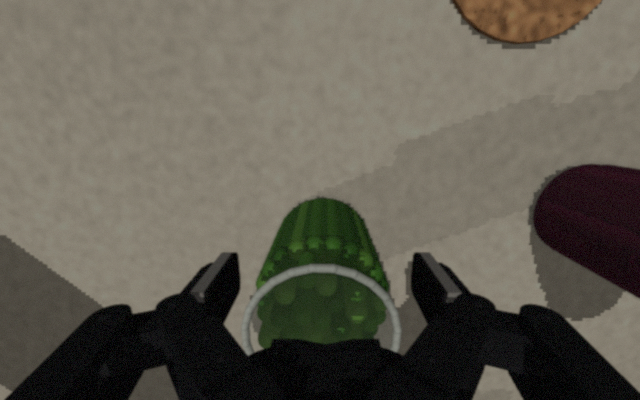

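The fingers now straddle the jar body, with the tips at about z 47 and about 13 mm of clearance above the rim. Closing.

Emit:
step_arm(
  linear=[
    [0,0,0],
    [0,0,0],
    [0,0,0],
    [0,0,0],
    [0,0,0],
    [0,0,0],
    [0,0,0],
    [0,0,0],
  ],
  yaw=[0,0,0,0,0,0,0,0],
  gripper=[0.6,0.4,0.2,-0.2,-0.6,-1,-1,-1],
)

```text
clock: 6.27
eef_pos: [413.6, -266.0, 17.0]
tool_rot: [-3.142, 0.0, -0.0]
force: [-2.0, 0.6, 5.1]
width: 56.9
```

Emit:
step_arm(
  linear=[
    [0,0,-5],
    [0,0,-12],
    [0,0,-20],
    [0,0,-28],
    [0,0,-30],
    [0,0,-30],
  ],
  yaw=[0,0,0,0,0,0],
  gripper=[-1,-1,-1,-1,-1,-1],
)

```text
clock: 6.77
eef_pos: [414.7, -266.3, 47.3]
tool_rot: [3.141, -0.002, 0.0]
force: [-0.5, 0.3, -3.6]
width: 57.1
```

```bash
python3 tip.py t3; python3 -c "
from h import *
np.set_printoptions(suppress=True,precision=1)
for c in('side','scene','wrist'):
    im=cams.get_image(c);P=cloud(im);print(c,surf(P,414,-266,29,(40,80)),rim(im,414,-266,120,25,9))
    m=np.hypot(P[...,0]-414,P[...,1]+266)<28;q=P[m];h,e=np.histogram(q[:,2],bins=np.arange(-6,130,6));print(dict(zip(e.astype(int).tolist(),h.tolist())))
"
```

```text
[ 414.7 -266.3   47.3] 57.09233192128706 [-0.5  0.3 -3.6] 6.7667
-70 27 83.0 | -60 72 66.0 | -50 71 33.0 | -40 257 25.0 | -30 253 49.0 | -20 232 91.0 | -10 190 86.0 | 0 155 89.0 | 10 154 89.0 | 20 163 28.0 | 30 107 29.0 | 40 40 47.0 | 50 104 68.0 | 60 26 83.0 | 
[291.4 254.9]
side ((array([ 415.6, -266.1]), 29, np.float64(2.836664854875576)), 344) ((array([ 411. , -273.8]), np.float64(30.00064103295421), np.float64(9.1720335793326)), 96, 'z', np.float64(118.91740734542168))
{-6: 95, 0: 90, 6: 0, 12: 0, 18: 0, 24: 2, 30: 17, 36: 19, 42: 14, 48: 15, 54: 9, 60: 15, 66: 14, 72: 18, 78: 19, 84: 10, 90: 19, 96: 45, 102: 38, 108: 41, 114: 120, 120: 39}
scene ((array([ 413.6, -266.3]), 29, np.float64(3.8551818087084606)), 136) ((array([ 417.1, -329.6]), np.float64(83.7969451870511), np.float64(3.7278514651030856)), 34, 'z', np.float64(119.25943925263789))
{-6: 35, 0: 64, 6: 0, 12: 0, 18: 0, 24: 0, 30: 12, 36: 11, 42: 10, 48: 9, 54: 7, 60: 6, 66: 5, 72: 4, 78: 6, 84: 4, 90: 5, 96: 14, 102: 12, 108: 4, 114: 27, 120: 18}
wrist ((array([ 415. , -266.3]), 29, np.float64(3.509230931750508)), 2571) ((array([ 414.6, -291.6]), np.float64(49.18442590450233), np.float64(9.81547470211259)), 833, 'z', np.float64(119.27366238186173))
{-6: 121, 0: 484, 6: 0, 12: 0, 18: 0, 24: 0, 30: 15, 36: 29, 42: 31, 48: 34, 54: 35, 60: 36, 66: 43, 72: 43, 78: 61, 84: 64, 90: 123, 96: 1447, 102: 1036, 108: 503, 114: 7569, 120: 1729}
```

View pics/t3.png

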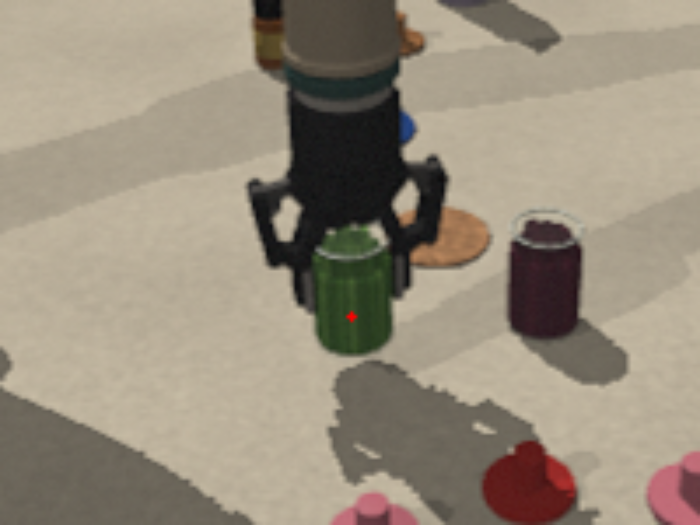

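The jar is lifted and upright; its bottom is at about z 29.5 for a reported TCP z of 47. So contact on the mat should come at reported z≈21. Moving over the cork mat.

Emit:
step_arm(
  linear=[
    [8,-12,-20],
    [25,-38,-30],
    [45,-68,-30],
    [65,-98,-30],
    [84,-127,-30],
    [97,-146,-30],
    [102,-154,-30],
    [102,-154,-30],
  ],
  yaw=[0,0,0,0,0,0,0,0],
  gripper=[-1,-1,-1,-1,-1,-1,-1,-1],
)

```text
clock: 7.68
eef_pos: [517.4, -108.5, 75.8]
tool_rot: [-3.14, -0.001, 0.005]
force: [0.4, 0.2, -4.4]
width: 57.0
```

Emit:
step_arm(
  linear=[
    [0,0,10],
    [0,0,20],
    [0,0,30],
    [0,0,38],
    [0,0,42],
    [0,0,42],
  ],
  yaw=[0,0,0,0,0,0],
  gripper=[-1,-1,-1,-1,-1,-1],
)

```text
clock: 8.18
eef_pos: [514.7, -112.5, 32.8]
tool_rot: [-3.141, 0.003, -0.001]
force: [-1.3, 0.2, -4.1]
width: 56.5
```

```bash
python3 tip.py t4; python3 -c "
from h import *
np.set_printoptions(suppress=True,precision=1)
for c in('side','scene','wrist'):
    im=cams.get_image(c);P=cloud(im);print(c,surf(P,516,-112,29,(22,55)));print(mats(im).get('cork'))
    m=np.hypot(P[...,0]-516,P[...,1]+112)<27;q=P[m];h,e=np.histogram(q[:,2],bins=np.arange(-6,130,3));print(dict(zip(e.astype(int).tolist(),h.tolist())))
"
```

```text
[ 514.7 -112.5   32.8] 56.54752322225138 [-1.3  0.2 -4.1] 8.1833
-90 2 583.0 | -70 22 88.0 | -60 59 68.0 | -50 28 39.0 | -40 202 25.0 | -30 227 55.0 | -20 209 85.0 | -10 166 92.0 | 0 181 88.0 | 10 135 90.0 | 20 108 29.0 | 30 76 31.0 | 40 29 32.0 | 50 78 69.0 | 60 16 90.0 | 
[315.  222.7]
side ((array([ 507.2, -162.7]), 29, np.float64(9.404170224285437)), 182)
((array([ 515.2, -113.4]), np.float64(41.47299732411716), np.float64(13.075017105401129)), 73)
{-6: 0, -3: 0, 0: 13, 3: 41, 6: 3, 9: 0, 12: 0, 15: 1, 18: 2, 21: 3, 24: 2, 27: 2, 30: 2, 33: 1, 36: 3, 39: 3, 42: 1, 45: 5, 48: 3, 51: 2, 54: 0, 57: 2, 60: 2, 63: 2, 66: 3, 69: 2, 72: 1, 75: 1, 78: 3, 81: 6, 84: 11, 87: 9, 90: 12, 93: 16, 96: 10, 99: 8, 102: 4, 105: 81, 108: 11, 111: 1, 114: 1, 117: 8, 120: 12, 123: 8, 126: 15}
scene ((array([ 515.1, -112.7]), 29, np.float64(1.3090781247805383)), 102)
((array([ 513.5, -110.6]), np.float64(40.188623296473125), np.float64(8.023763198070514)), 55)
{-6: 0, -3: 0, 0: 11, 3: 25, 6: 7, 9: 0, 12: 0, 15: 2, 18: 2, 21: 2, 24: 1, 27: 1, 30: 1, 33: 2, 36: 1, 39: 1, 42: 1, 45: 0, 48: 3, 51: 0, 54: 0, 57: 0, 60: 2, 63: 0, 66: 1, 69: 0, 72: 1, 75: 1, 78: 1, 81: 3, 84: 2, 87: 7, 90: 8, 93: 4, 96: 4, 99: 2, 102: 6, 105: 23, 108: 20, 111: 0, 114: 1, 117: 2, 120: 2, 123: 0, 126: 0}
wrist ((array([ 517.5, -112.9]), 29, np.float64(0.20818364259264385)), 1341)
((array([ 516.4, -109.7]), np.float64(41.862286854236196), np.float64(9.22199907450693)), 389)
{-6: 0, -3: 0, 0: 2, 3: 226, 6: 0, 9: 0, 12: 0, 15: 0, 18: 0, 21: 0, 24: 0, 27: 0, 30: 0, 33: 0, 36: 0, 39: 1, 42: 0, 45: 0, 48: 0, 51: 0, 54: 0, 57: 0, 60: 0, 63: 0, 66: 1, 69: 0, 72: 0, 75: 0, 78: 0, 81: 3, 84: 237, 87: 640, 90: 705, 93: 393, 96: 377, 99: 192, 102: 16, 105: 4615, 108: 4374, 111: 3, 114: 31, 117: 101, 120: 815, 123: 837, 126: 1326}
```

View pics/t4.png

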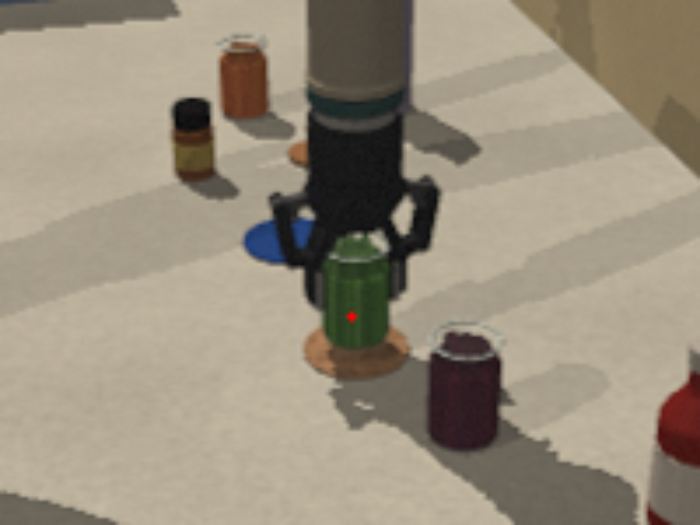

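View pics/t4w.png

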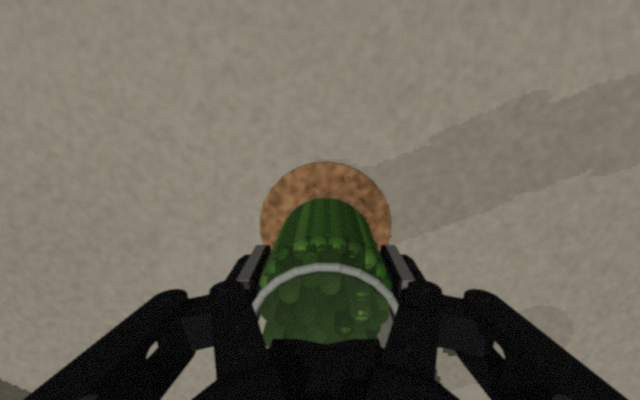

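Wrist and scene views agree that the jar sits about 1.5 mm too far in +x and 1 mm too far in -y relative to the mat. I'll correct that while lowering slowly.

Emit:
step_arm(
  linear=[
    [-1.5,-1,2],
    [-1.5,-1,4],
    [-1.5,-1,6],
    [-1.5,-1,8],
    [-1.5,-1,9],
    [-1.5,-1,9],
  ],
  yaw=[0,0,0,0,0,0],
  gripper=[-1,-1,-1,-1,-1,-1],
)

```text
clock: 8.93
eef_pos: [514.3, -110.9, 25.0]
tool_rot: [-3.141, 0.0, 0.0]
force: [-0.5, 0.9, -3.8]
width: 56.8
```

```bash
cat > chk.py <<'E'
from h import *
import sys
np.set_printoptions(suppress=True,precision=1)
x,y,r=map(float,sys.argv[1:4]);zr=(float(sys.argv[4]),float(sys.argv[5]));zt=float(sys.argv[6])
s=ctrl.read_state();print(s['eef_pos'],s['width'],s['force'],s['clock'])
for c in sys.argv[7].split(','):
    im=cams.get_image(c);P=cloud(im);print(c,surf(P,x,y,r,zr))
    m=(np.hypot(P[...,0]-x,P[...,1]-y)<r-3)&(abs(P[...,2]-zt)<8);q=P[m]
    if len(q): print('top z',np.median(q[:,2]),np.percentile(q[:,2],90),len(q))
    if len(sys.argv)>8: save(im,sys.argv[8]+c)
E
python3 chk.py 516 -112 29 15 50 97 scene,wrist
```

```text
[ 514.3 -110.9   25. ] 56.79875324585542 [-0.5  0.9 -3.8] 8.9333
scene ((array([ 513.4, -111. ]), 29.0, np.float64(1.5692640690466206)), 109)
top z 97.71084883924891 99.88896118378024 60
wrist ((array([ 515.6, -111.6]), 29.0, np.float64(1.6657854772404268)), 1667)
top z 98.56372696810342 99.27749513317588 8156
```

Emit:
step_arm(
  linear=[
    [0,0,0.7],
    [0,0,1.4],
    [0,0,2],
    [0,0,2.6],
    [0,0,3],
    [0,0,3],
  ],
  yaw=[0,0,0,0,0,0],
  gripper=[-1,-1,-1,-1,-1,-1],
)

```text
clock: 9.53
eef_pos: [514.5, -111.0, 22.2]
tool_rot: [-3.142, 0.0, -0.0]
force: [-0.6, 0.1, -4.1]
width: 57.1
```

Emit:
step_arm(
  linear=[
    [0,0,0.3],
    [0,0,0.6],
    [0,0,0.9],
    [0,0,0.9],
  ],
  yaw=[0,0,0,0],
  gripper=[-1,-1,-1,-1],
)

```text
clock: 9.87
eef_pos: [514.5, -111.0, 21.4]
tool_rot: [-3.142, 0.0, -0.0]
force: [0.2, 0.6, -3.9]
width: 56.9
```

```bash
python3 chk.py 516 -112 29 15 50 94 scene,wrist
```

```text
[ 514.5 -111.    21.4] 56.878784713102185 [ 0.2  0.6 -3.9] 9.8667
scene ((array([ 513.5, -111.2]), 29.0, np.float64(2.9668029648019902)), 113)
top z 94.42886346395574 96.11375618240936 61
wrist ((array([ 515.6, -111.5]), 29.0, np.float64(2.6550599187245805)), 1936)
top z 94.83062100576072 95.51720103666493 8090
```

Emit:
step_arm(
  linear=[
    [0,0,0.3],
    [0,0,0.6],
    [0,0,0.6],
  ],
  yaw=[0,0,0],
  gripper=[-1,-1,-1],
)

```text
clock: 10.22
eef_pos: [514.5, -111.0, 21.0]
tool_rot: [-3.142, -0.0, -0.0]
force: [-0.6, -0.2, -1.7]
width: 56.8
```

Emit:
step_arm(
  linear=[
    [0,0,0.3],
    [0,0,0.5],
    [0,0,0.5],
  ],
  yaw=[0,0,0],
  gripper=[-1,-1,-1],
)

```text
clock: 10.47
eef_pos: [514.6, -111.0, 21.0]
tool_rot: [-3.142, -0.0, -0.0]
force: [-1.8, 0.5, 4.7]
width: 56.9
```

The jar touches down at reported z 21.0, consistent with 17 on the table plus 4 for the mat. Releasing and rising.

Emit:
step_arm(
  linear=[
    [0,0,0],
    [0,0,0],
    [0,0,0],
    [0,0,0],
    [0,0,0],
    [0,0,0],
  ],
  yaw=[0,0,0,0,0,0],
  gripper=[-0.2,0.2,0.5,0.8,1,1],
)

```text
clock: 10.97
eef_pos: [514.7, -111.0, 20.3]
tool_rot: [3.142, -0.0, -0.0]
force: [-0.5, -0.3, 0.3]
width: 85.4
```

Emit:
step_arm(
  linear=[
    [0,0,-15],
    [0,0,-40],
    [0,0,-75],
    [0,0,-110],
    [0,0,-145],
    [0,0,-175],
    [0,0,-190],
    [0,0,-190],
  ],
  yaw=[0,0,0,0,0,0,0,0],
  gripper=[1,1,1,1,1,1,1,1],
)

```text
clock: 11.63
eef_pos: [517.0, -111.5, 214.1]
tool_rot: [3.14, -0.008, -0.0]
force: [0.3, 0.3, -0.8]
width: 85.3
```

```bash
python3 chk.py 516 -112 29 15 60 94 scene,side,wrist b; python3 -c "
from h import *
np.set_printoptions(suppress=True,precision=1)
for c in('scene','wrist','side'):
    im=cams.get_image(c);print(c,mats(im).get('cork'),rim(im,516,-112,94,25))
"
```

```text
[ 517.  -111.5  214.1] 85.2744612838404 [ 0.3  0.3 -0.8] 11.6333
scene ((array([ 513.3, -111.2]), 29.0, np.float64(0.974201705301319)), 173)
top z 94.5308629493544 96.69048976134096 195
side ((array([ 516.4, -110.9]), 29.0, np.float64(1.5700271927381708)), 258)
top z 93.5317142508244 94.77985928301794 145
wrist ((array([ 515.9, -111.8]), 29.0, np.float64(0.14459949588500326)), 202)
top z 94.43054620856111 95.33552043828308 2176
scene ((array([ 511.7, -112.4]), np.float64(41.6982801829172), np.float64(7.0030122706453595)), 58) ((array([ 515.2, -111.1]), np.float64(26.35718326584292), np.float64(0.981382760030434)), 45, 'z', np.float64(94.39180679226871))
wrist ((array([ 516.1, -111.5]), np.float64(42.39866494824548), np.float64(7.486710450064392)), 232) ((array([ 515.8, -111. ]), np.float64(26.782932149768566), np.float64(0.2756913933473678)), 156, 'z', np.float64(94.34916139533607))
side ((array([ 515.4, -112.7]), np.float64(41.63242519483541), np.float64(9.64037883848786)), 75) ((array([ 514.7, -116.9]), np.float64(26.268985930982698), np.float64(1.1805332988619026)), 42, 'z', np.float64(93.5062989628953))
```

View pics/bwrist.png

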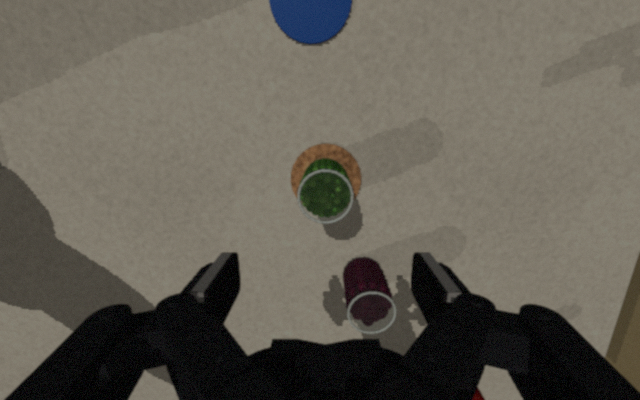

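The bean jar stands within about 0.5 mm of the mat centre. On to the blue mat.

Emit:
step_arm(
  linear=[
    [-2,-25,-5],
    [-5,-60,-10],
    [-8,-95,-15],
    [-11,-130,-20],
    [-14,-163,-25],
    [-16,-188,-30],
    [-17,-199,-35],
    [-17,-199,-35],
  ],
  yaw=[0,0,0,0,0,0,0,0],
  gripper=[1,1,1,1,1,1,1,1],
)

```text
clock: 12.6
eef_pos: [497.4, 91.1, 245.3]
tool_rot: [-3.14, 0.0, 0.005]
force: [0.5, -0.1, -0.5]
width: 85.4
```

```bash
python3 -c "
from h import *
np.set_printoptions(suppress=True,precision=1)
s=ctrl.read_state();print(s['eef_pos'],s['tool_rot'])
im=cams.get_image('wrist');save(im,'w5');print(mats(im).get('blue'))
P=cloud(im);print(surf(P,*G['spice']),surf(P,*G['carrot']))
"
```

```text
[497.4  91.1 245.3] [-3.1  0.   0. ]
((array([499.6,  87.5]), np.float64(43.83203698396724), np.float64(0.44175754583580906)), 178)
((array([433.5, 260.8]), 22, np.float64(0.655580378683266)), 571) None
```

View pics/w5.png

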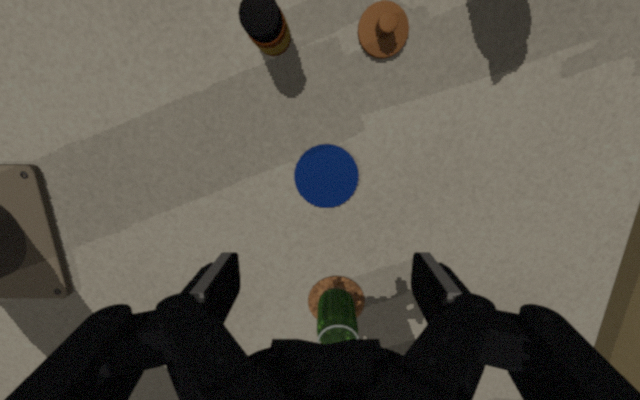

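The blue mat is at (499.6,87.5), which is 200.2 mm from the cork mat as it should be. The midpoint is (507.9,-12.3). On to the carrots.

Emit:
step_arm(
  linear=[
    [1,-20,0],
    [3,-55,0],
    [5,-92,0],
    [6,-130,0],
    [8,-168,0],
    [9,-206,0],
    [10,-240,0],
    [11,-268,0],
  ],
  yaw=[0,0,0,0,0,0,0,0],
  gripper=[1,1,1,1,1,1,1,1],
)

```text
clock: 13.32
eef_pos: [509.5, 356.0, 244.3]
tool_rot: [3.14, 0.0, -0.002]
force: [0.5, -0.1, -0.1]
width: 85.3
```

Emit:
step_arm(
  linear=[
    [1,-22,0],
    [2,-38,0],
    [2,-46,0],
    [2,-46,0],
    [2,-46,0],
  ],
  yaw=[0,0,0,0,0],
  gripper=[1,1,1,1,1],
)

```text
clock: 13.73
eef_pos: [511.5, 399.4, 244.6]
tool_rot: [3.139, 0.0, -0.002]
force: [-0.0, -1.3, 0.4]
width: 85.3
```

```bash
python3 -c "
from h import *
np.set_printoptions(suppress=True,precision=1)
s=ctrl.read_state();print(s['eef_pos'],s['tool_rot'],s['qpos'])
im=cams.get_image('wrist');save(im,'w6')
P=cloud(im);print(surf(P,*G['spice']),surf(P,*G['carrot']),rim(im,512,403,90,25)); print(surf(P,*G['woodknob']),rim(im,567,267,36,11,4,20))
"
```

```text
[511.5 399.4 244.6] [ 3.1  0.  -0. ] [-0.8  0.6  0.1  1.5 -0.1  1.1 -0.6]
((array([433.6, 260.5]), 22, np.float64(0.6618666736545883)), 604) ((array([513.4, 402.8]), 29, np.float64(0.1566687898561441)), 177) ((array([513.4, 403.6]), np.float64(26.77306366600808), np.float64(0.3438252432880979)), 141, 'z', np.float64(90.3810443402923))
((array([567.7, 267.4]), 11, np.float64(0.36759864941510584)), 100) ((array([567.1, 269.1]), np.float64(10.632795631465646), np.float64(0.5222924462260171)), 41, 'z', np.float64(36.33058220782931))
```

View pics/w6.png

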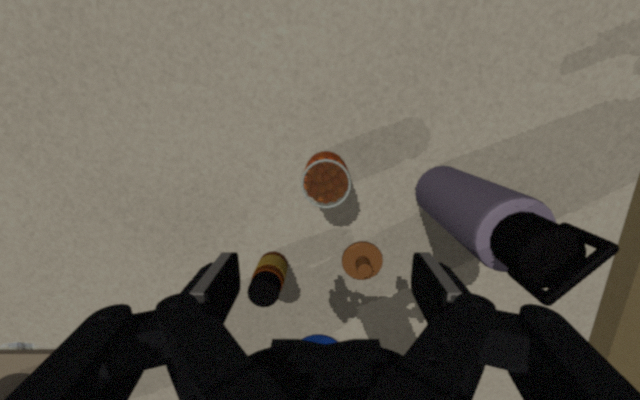

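Emit:
step_arm(
  linear=[
    [1,-1,25],
    [1,-2,55],
    [1,-2,90],
    [1,-2,120],
    [1,-2,135],
    [1,-2,140],
    [1,-2,140],
    [1,-2,140],
  ],
  yaw=[0,0,0,0,0,0,0,0],
  gripper=[1,1,1,1,1,1,1,1],
)

```text
clock: 14.45
eef_pos: [512.7, 403.3, 106.4]
tool_rot: [-3.141, -0.002, -0.001]
force: [0.3, 0.6, 1.0]
width: 85.1
```

```bash
python3 chk.py 513 403 29 10 60 90 wrist a
```

```text
[512.7 403.3 106.4] 85.06767586355436 [0.3 0.6 1. ] 14.45
wrist ((array([513.3, 402.9]), 29.0, np.float64(0.1665281567469678)), 634)
top z 90.47378980294887 91.24576466533334 4834
```

View pics/awrist.png

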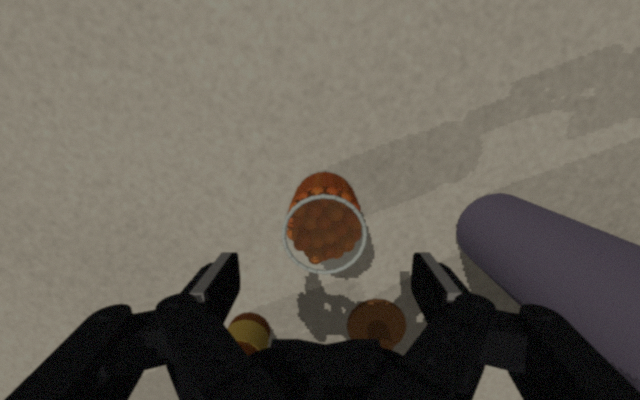

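Emit:
step_arm(
  linear=[
    [0.5,0,15],
    [0.5,0,35],
    [0.5,0,55],
    [0.5,0,72],
    [0.5,0,84],
    [0.5,0,89],
    [0.5,0,89],
    [0.5,0,89],
  ],
  yaw=[0,0,0,0,0,0,0,0],
  gripper=[1,1,1,1,1,1,1,1],
)

```text
clock: 15.17
eef_pos: [512.8, 404.5, 17.4]
tool_rot: [-3.141, -0.001, -0.0]
force: [0.4, 0.3, -0.1]
width: 85.4
```

Emit:
step_arm(
  linear=[
    [0,0,0],
    [0,0,0],
    [0,0,0],
    [0,0,0],
    [0,0,0],
    [0,0,0],
    [0,0,0],
    [0,0,0],
  ],
  yaw=[0,0,0,0,0,0,0,0],
  gripper=[0.6,0.4,0.2,-0.2,-0.6,-1,-1,-1],
)

```text
clock: 15.83
eef_pos: [512.6, 404.8, 17.8]
tool_rot: [-3.14, -0.002, 0.0]
force: [-0.6, 0.3, 6.3]
width: 56.8
```

The carrots are gripped at 56.8 mm. Lifting, then carrying to the blue mat.

Emit:
step_arm(
  linear=[
    [0,0,-8],
    [0,0,-25],
    [0,0,-45],
    [0,10,-60],
    [-1,28,-68],
    [-2,56,-70],
    [-4,90,-70],
    [-6,126,-70],
  ],
  yaw=[0,0,0,0,0,0,0,0],
  gripper=[-1,-1,-1,-1,-1,-1,-1,-1],
)

```text
clock: 16.5
eef_pos: [505.6, 277.8, 86.9]
tool_rot: [-3.141, -0.001, 0.002]
force: [0.9, -0.5, -3.4]
width: 56.7
```

Emit:
step_arm(
  linear=[
    [-2,36,0],
    [-4,72,0],
    [-6,108,0],
    [-7,140,0],
    [-8,165,0],
    [-8,182,0],
    [-8,190,0],
    [-8,190,0],
  ],
  yaw=[0,0,0,0,0,0,0,0],
  gripper=[-1,-1,-1,-1,-1,-1,-1,-1],
)

```text
clock: 17.17
eef_pos: [498.0, 85.7, 86.6]
tool_rot: [3.141, 0.0, -0.004]
force: [0.6, 0.1, -2.9]
width: 56.6
```

Emit:
step_arm(
  linear=[
    [0,0,10],
    [0,0,25],
    [0,0,38],
    [0,0,47],
    [0,0,52],
    [0,0,52],
    [0,0,52],
  ],
  yaw=[0,0,0,0,0,0,0],
  gripper=[-1,-1,-1,-1,-1,-1,-1],
)

```text
clock: 17.75
eef_pos: [498.0, 88.8, 34.1]
tool_rot: [-3.141, 0.0, 0.001]
force: [-0.2, 0.2, -2.8]
width: 57.0
```

```bash
python3 chk.py 500 88 29 25 55 107 wrist,scene a2;
```

```text
[498.   88.8  34.1] 57.00361121298997 [-0.2  0.2 -2.8] 17.75
wrist ((array([499.1,  87.3]), 29.0, np.float64(0.31995003731030125)), 1277)
top z 106.75090871477309 107.46960884208825 8310
scene ((array([496.8,  87.7]), 29.0, np.float64(2.311771211411493)), 99)
top z 107.39539626347914 109.01452050650585 45
```

View pics/a2wrist.png

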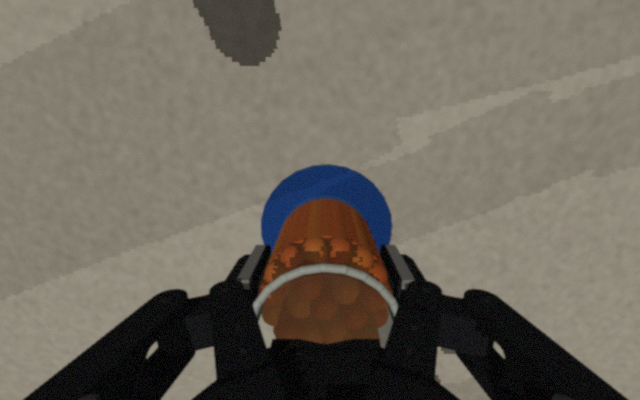

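Jar at (499.1,87.3) against the mat at (499.6,87.5). Lowering gently.

Emit:
step_arm(
  linear=[
    [0.5,0,2.5],
    [0.5,0,5],
    [0.5,0,7.5],
    [0.5,0,9.5],
    [0.5,0,11],
    [0.5,0,11.5],
    [0.5,0,11.5],
    [0.5,0,11.5],
  ],
  yaw=[0,0,0,0,0,0,0,0],
  gripper=[-1,-1,-1,-1,-1,-1,-1,-1],
)

```text
clock: 18.52
eef_pos: [498.5, 88.0, 22.8]
tool_rot: [-3.142, 0.0, -0.0]
force: [-1.3, -0.3, -2.4]
width: 56.7
```

Emit:
step_arm(
  linear=[
    [0,0,0.3],
    [0,0,0.6],
    [0,0,0.6],
  ],
  yaw=[0,0,0],
  gripper=[-1,-1,-1],
)

```text
clock: 18.77
eef_pos: [498.5, 88.0, 22.2]
tool_rot: [-3.142, -0.0, -0.0]
force: [0.1, 0.4, -3.1]
width: 56.6
```

Emit:
step_arm(
  linear=[
    [0,0,0.3],
    [0,0,0.6],
    [0,0,0.6],
  ],
  yaw=[0,0,0],
  gripper=[-1,-1,-1],
)

```text
clock: 19.02
eef_pos: [498.6, 88.0, 21.8]
tool_rot: [-3.142, -0.0, -0.0]
force: [0.8, 0.3, -0.7]
width: 56.9
```

Emit:
step_arm(
  linear=[
    [0,0,0.2],
    [0,0,0.4],
    [0,0,0.4],
  ],
  yaw=[0,0,0],
  gripper=[-1,-1,-1],
)

```text
clock: 19.27
eef_pos: [498.6, 88.0, 21.8]
tool_rot: [-3.141, -0.0, -0.0]
force: [-2.4, -0.5, 5.7]
width: 56.5
```

Emit:
step_arm(
  linear=[
    [0,0,0],
    [0,0,0],
    [0,0,0],
    [0,0,0],
    [0,0,0],
    [0,0,0],
  ],
  yaw=[0,0,0,0,0,0],
  gripper=[-0.2,0.2,0.5,0.8,1,1],
)

```text
clock: 19.77
eef_pos: [498.7, 88.1, 21.2]
tool_rot: [-3.142, -0.0, -0.0]
force: [0.1, -0.2, -0.2]
width: 84.9
```

Emit:
step_arm(
  linear=[
    [0,0,-15],
    [0,0,-40],
    [0,0,-75],
    [0,0,-110],
    [0,0,-140],
    [0,0,-160],
    [0,0,-168],
    [0,0,-168],
  ],
  yaw=[0,0,0,0,0,0,0,0],
  gripper=[1,1,1,1,1,1,1,1],
)

```text
clock: 20.43
eef_pos: [499.7, 88.3, 190.9]
tool_rot: [-3.141, -0.004, -0.0]
force: [-0.5, -1.2, -0.7]
width: 85.5
```

```bash
python3 chk.py 499 88 29 15 60 94 wrist,scene,side b3
```

```text
[499.7  88.3 190.9] 85.49540409766627 [-0.5 -1.2 -0.7] 20.4333
wrist ((array([499.8,  86.4]), 29.0, np.float64(0.14503290874426228)), 242)
top z 94.41281063725759 95.35423213943376 2497
scene ((array([497.1,  86.8]), 29.0, np.float64(1.0777164226521028)), 175)
top z 94.5741521879421 96.31840082671802 185
side ((array([500.6,  87.2]), 29.0, np.float64(1.8028701920995402)), 201)
top z 93.72003230640314 95.26642335695483 89
```

Emit:
step_arm(
  linear=[
    [-8,-20,0],
    [-20,-54,0],
    [-34,-90,0],
    [-47,-125,0],
    [-58,-153,0],
    [-64,-168,0],
    [-65,-172,0],
    [-65,-172,0],
  ],
  yaw=[0,0,0,0,0,0,0,0],
  gripper=[1,1,1,1,1,1,1,1],
)

```text
clock: 21.25
eef_pos: [432.3, 260.7, 187.7]
tool_rot: [3.14, 0.002, 0.003]
force: [0.8, -0.3, 0.7]
width: 85.4
```

```bash
python3 chk.py 433 260 22 5 60 80 wrist b4;python3 -c "
from h import *
np.set_printoptions(suppress=True,precision=1)
im=cams.get_image('wrist');print(rim(im,433.5,260.6,80,20,4,30),surf(cloud(im),433.5,260.6,20.5,(63,76)))"
```

```text
[432.3 260.7 187.7] 85.40241383214283 [ 0.8 -0.3  0.7] 21.25
wrist ((array([433.6, 260.4]), 22.0, np.float64(0.6871776842381138)), 369)
top z 80.53358785432278 81.36717247501342 1235
((array([433.6, 261.3]), np.float64(19.795973967302537), np.float64(0.3201403744663789)), 119, 'z', np.float64(80.48688116941369)) ((array([433.5, 260.3]), 20.5, np.float64(0.15872640201561442)), 85)
```

View pics/b4wrist.png

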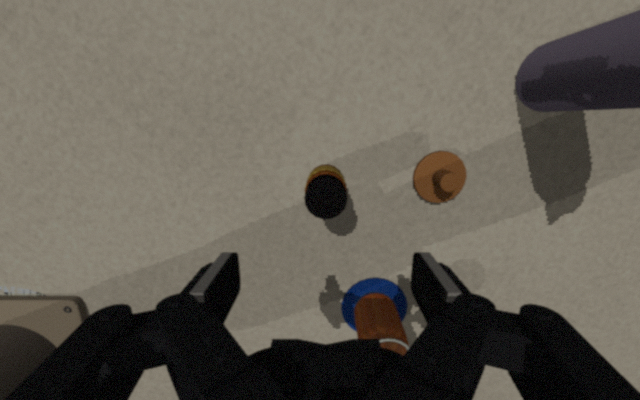

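View pics/b3wrist.png

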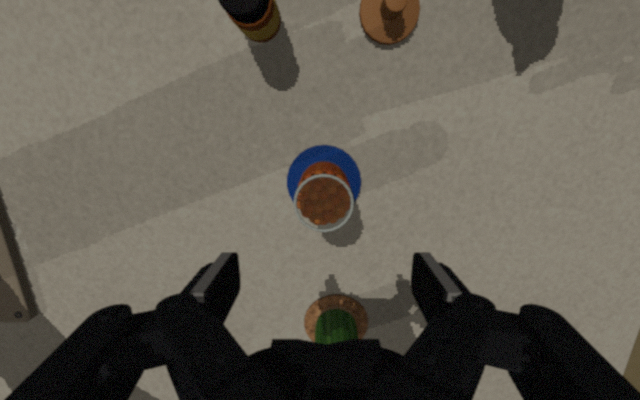

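The carrot jar is within about 1 mm of the mat centre. The spice jar is at (433.6,260.6). Descending in two stages.

Emit:
step_arm(
  linear=[
    [0,0,20],
    [0,0,45],
    [0,0,70],
    [0,0,88],
    [0,0,95],
    [0,0,95],
    [0,0,95],
  ],
  yaw=[0,0,0,0,0,0,0],
  gripper=[1,1,1,1,1,1,1],
)

```text
clock: 21.93
eef_pos: [434.2, 259.0, 94.4]
tool_rot: [3.141, -0.0, -0.002]
force: [-0.2, 1.2, 0.4]
width: 85.5
```

```bash
python3 chk.py 433.5 260.5 22 5 60 80 wrist b5
```

```text
[434.2 259.   94.4] 85.50017885062039 [-0.2  1.2  0.4] 21.9333
wrist ((array([433.5, 260.4]), 22.0, np.float64(0.6888664021560335)), 928)
top z 80.53779086849919 81.30014822659327 2662
```

Emit:
step_arm(
  linear=[
    [-1,-1,15],
    [-1,-1,35],
    [-1,-1,55],
    [-1,-1,72],
    [-1,-1,82],
    [-1,-1,86],
    [-1,-1,86],
    [-1,-1,86],
  ],
  yaw=[0,0,0,0,0,0,0,0],
  gripper=[1,1,1,1,1,1,1,1],
)

```text
clock: 22.65
eef_pos: [433.2, 261.4, 9.0]
tool_rot: [-3.141, -0.001, -0.0]
force: [-0.3, 0.1, 0.3]
width: 85.5
```

Emit:
step_arm(
  linear=[
    [0,0,0],
    [0,0,0],
    [0,0,0],
    [0,0,0],
    [0,0,0],
    [0,0,0],
    [0,0,0],
    [0,0,0],
  ],
  yaw=[0,0,0,0,0,0,0,0],
  gripper=[0.4,0,-0.2,-0.5,-0.8,-1,-1,-1],
)

```text
clock: 23.32
eef_pos: [432.8, 261.3, 9.1]
tool_rot: [-3.141, -0.001, -0.0]
force: [-0.6, 0.2, 5.4]
width: 42.7
```

Emit:
step_arm(
  linear=[
    [0,0,0],
    [0,0,0],
  ],
  yaw=[0,0],
  gripper=[-1,-1],
)

```text
clock: 23.48
eef_pos: [432.8, 261.3, 9.1]
tool_rot: [-3.141, -0.001, -0.0]
force: [-1.5, 0.4, 6.0]
width: 42.8
```

Spice jar gripped at 42.8 mm. I'll lift it well above the carrot jar and carry it to the midpoint.

Emit:
step_arm(
  linear=[
    [0,0,-10],
    [0,0,-32],
    [0,0,-60],
    [0,0,-90],
    [0,0,-118],
    [4,10,-138],
    [10,32,-142],
    [18,64,-142],
  ],
  yaw=[0,0,0,0,0,0,0,0],
  gripper=[-1,-1,-1,-1,-1,-1,-1,-1],
)

```text
clock: 24.15
eef_pos: [451.4, 200.0, 152.9]
tool_rot: [-3.137, -0.005, 0.006]
force: [0.7, 0.1, -1.3]
width: 42.2
```

Emit:
step_arm(
  linear=[
    [9,35,0],
    [19,70,0],
    [29,106,0],
    [38,142,0],
    [47,172,0],
    [53,196,0],
    [56,208,0],
    [56,209,0],
  ],
  yaw=[0,0,0,0,0,0,0,0],
  gripper=[-1,-1,-1,-1,-1,-1,-1,-1],
)

```text
clock: 24.82
eef_pos: [506.9, -15.1, 150.6]
tool_rot: [3.14, -0.001, -0.005]
force: [0.3, 0.1, -0.1]
width: 42.7
```

Emit:
step_arm(
  linear=[
    [0,0,15],
    [0,0,40],
    [0,0,65],
    [0,0,90],
    [0,0,110],
    [0,0,122],
    [0,0,124],
    [0,0,124],
  ],
  yaw=[0,0,0,0,0,0,0,0],
  gripper=[-1,-1,-1,-1,-1,-1,-1,-1],
)

```text
clock: 25.48
eef_pos: [505.7, -10.0, 25.8]
tool_rot: [-3.141, 0.002, 0.002]
force: [0.6, -0.4, -1.6]
width: 42.8
```

```bash
python3 chk.py 508 -12 22 20 70 98 wrist,scene,side b6; python3 -c "
from h import *
np.set_printoptions(suppress=True,precision=1)
for c in ('wrist','scene'):
  P=cloud(cams.get_image(c));print(c,surf(P,499.6,87.5,29,(10,65)),surf(P,516.2,-112,29,(10,65)),surf(P,508,-12,22,(24,50)))"
```

```text
[505.7 -10.   25.8] 42.78875520715202 [ 0.6 -0.4 -1.6] 25.4833
wrist ((array([506.9, -10.1]), 22.0, np.float64(4.541838533621259)), 4038)
top z 97.20416813387173 97.87382047724753 4223
scene ((array([511.1,  -8.7]), 22.0, np.float64(4.466343021235357)), 102)
top z 98.0197300134318 99.84178315689437 12
side ((array([507.6, -11.5]), 22.0, np.float64(4.818884601747054)), 173)
top z 97.47164598083066 98.90295113375407 51
wrist None None ((array([508.3, -11.4]), 22, np.float64(2.051163548802386)), 1134)
scene ((array([497.2,  86.9]), 29, np.float64(1.2011733747412943)), 212) ((array([ 513.4, -111.2]), 29, np.float64(1.201300010741942)), 210) ((array([506.6, -11.9]), 22, np.float64(2.293066389654663)), 52)
```

View pics/b6wrist.png

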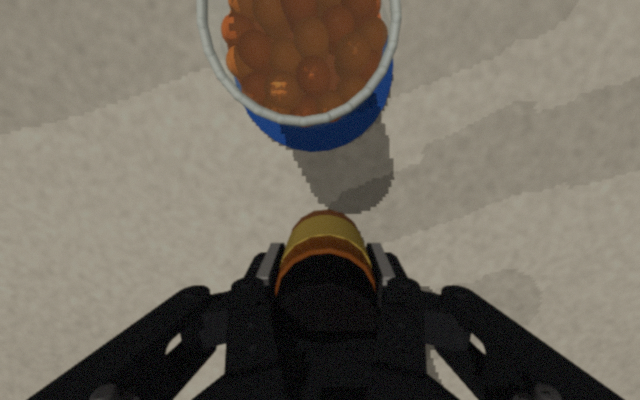

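View pics/b6side.png

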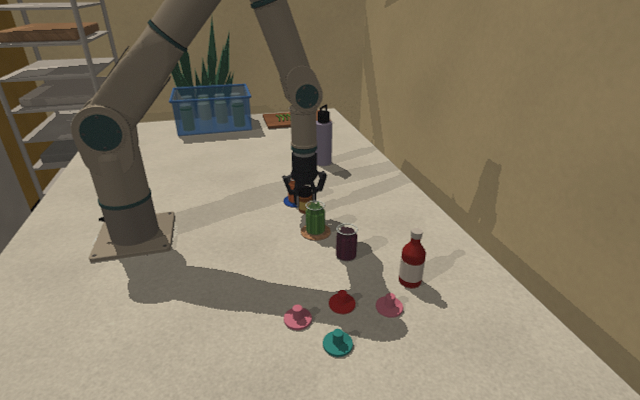

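Emit:
step_arm(
  linear=[
    [0,0,5],
    [0,0,10],
    [0,0,12],
    [0,0,12],
    [0,0,12],
  ],
  yaw=[0,0,0,0,0],
  gripper=[-1,-1,-1,-1,-1],
)

```text
clock: 26.15
eef_pos: [506.3, -12.0, 13.9]
tool_rot: [-3.142, 0.001, -0.0]
force: [-0.2, 0.1, -1.8]
width: 42.8
```

```bash
cat > sp.py <<'E'
from h import *
np.set_printoptions(suppress=True,precision=1)
s=ctrl.read_state();print(s['eef_pos'],s['force'])
for c in ('wrist','scene','side'):
  im=cams.get_image(c);P=cloud(im);h=cv2.cvtColor(im['frame'],cv2.COLOR_RGB2HSV)
  m=(h[...,1]>110)&(h[...,0]<35)&(h[...,2]>30)&(P[...,2]>8)&(P[...,2]<70)&(np.hypot(P[...,0]-508,P[...,1]+12)<32)
  m=cv2.erode(m.astype(np.uint8),np.ones((3,3)))>0 if c=='wrist' else m
  q=P[m];print(c,len(q),fitcirc(q[:,:2],22),q[:,2].min(),q[:,2].max())
E
python3 sp.py
```

```text
[506.3 -12.   13.9] [-0.2  0.1 -1.8]
wrist 3075 (array([507.4, -12.7]), 22, np.float64(0.650083626322518)) 9.592276728893324 64.47471321289018h.py:10: RuntimeWarning: Mean of empty slice.
  c0=p.mean(0)
  ret = um.true_divide(
Traceback (most recent call last):
  File "sp.py", line 8, in <module>
    q=P[m];print(c,len(q),fitcirc(q[:,:2],22),q[:,2].min(),q[:,2].max())
                          ~~~~~~~^^^^^^^^^^^^
  File "h.py", line 12, in fitcirc
    f=lambda c:np.hypot(*(p-c).T)-r; s=least_squares(f,c0,loss='soft_l1',f_scale=1.5); return s.x,r,np.sqrt((s.fun**2).mean())
                                       ~~~~~~~~~~~~~^^^^^^^^^^^^^^^^^^^^^^^^^^^^^^^^^
ValueError: Initial guess is outside of provided bounds
```

Emit:
step_arm(
  linear=[
    [0.5,-0.4,1],
    [0.5,-0.4,2.2],
    [0.5,-0.4,3.2],
    [0.5,-0.4,3.8],
    [0.5,-0.4,3.8],
    [0.5,-0.4,3.8],
  ],
  yaw=[0,0,0,0,0,0],
  gripper=[-1,-1,-1,-1,-1,-1],
)

```text
clock: 26.75
eef_pos: [506.9, -11.6, 10.4]
tool_rot: [-3.142, 0.0, -0.0]
force: [-1.0, 0.2, -1.1]
width: 43.1
```

Emit:
step_arm(
  linear=[
    [0,0,0.3],
    [0,0,0.6],
    [0,0,0.6],
  ],
  yaw=[0,0,0],
  gripper=[-1,-1,-1],
)

```text
clock: 27.0
eef_pos: [507.0, -11.6, 9.8]
tool_rot: [-3.142, 0.0, -0.0]
force: [0.6, -0.4, -0.7]
width: 42.5
```

Emit:
step_arm(
  linear=[
    [0,0,0.3],
    [0,0,0.5],
    [0,0,0.5],
  ],
  yaw=[0,0,0],
  gripper=[-1,-1,-1],
)

```text
clock: 27.25
eef_pos: [507.0, -11.6, 9.3]
tool_rot: [-3.142, 0.0, -0.0]
force: [-0.4, 0.0, -1.2]
width: 42.5
```

Emit:
step_arm(
  linear=[
    [0,0,0.2],
    [0,0,0.4],
    [0,0,0.4],
  ],
  yaw=[0,0,0],
  gripper=[-1,-1,-1],
)

```text
clock: 27.5
eef_pos: [507.0, -11.6, 9.1]
tool_rot: [-3.142, -0.0, -0.0]
force: [-0.7, -0.8, 2.2]
width: 42.5
```

Emit:
step_arm(
  linear=[
    [0,0,0.2],
    [0,0,0.4],
    [0,0,0.4],
  ],
  yaw=[0,0,0],
  gripper=[-1,-1,-1],
)

```text
clock: 27.75
eef_pos: [507.0, -11.6, 9.1]
tool_rot: [-3.142, -0.0, -0.0]
force: [-1.3, 0.6, 6.7]
width: 42.7
```

Touchdown. Releasing and rising.

Emit:
step_arm(
  linear=[
    [0,0,0],
    [0,0,0],
    [0,0,0],
    [0,0,0],
    [0,0,0],
    [0,0,0],
  ],
  yaw=[0,0,0,0,0,0],
  gripper=[-0.3,0,0.4,0.8,1,1],
)

```text
clock: 28.25
eef_pos: [507.1, -11.5, 8.4]
tool_rot: [-3.142, -0.0, 0.0]
force: [0.9, 0.5, 0.3]
width: 85.3
```

Emit:
step_arm(
  linear=[
    [0,0,-15],
    [0,0,-40],
    [0,0,-75],
    [0,0,-110],
    [0,0,-145],
    [0,0,-172],
    [0,0,-181],
    [0,0,-181],
  ],
  yaw=[0,0,0,0,0,0,0,0],
  gripper=[1,1,1,1,1,1,1,1],
)

```text
clock: 28.92
eef_pos: [508.7, -11.6, 191.8]
tool_rot: [-3.141, -0.005, -0.0]
force: [0.1, 0.4, -1.0]
width: 85.5
```

```bash
python3 chk.py 508 -12 22 5 60 80 wrist,scene,side b7; python3 -c "
from h import *
np.set_printoptions(suppress=True,precision=1)
for c in ('wrist','scene'):
  im=cams.get_image(c);P=cloud(im);print(c,surf(P,499.6,87.5,29,(10,65)),surf(P,516.2,-112,29,(10,65)),rim(im,508,-12,80,20,4,30),rim(im,499.6,87.5,94,20,4,40),rim(im,516,-112,94,20,4,40))"
```

```text
[508.7 -11.6 191.8] 85.52355607048685 [ 0.1  0.4 -1. ] 28.9167
wrist ((array([508.3, -12.5]), 22.0, np.float64(0.6931479590304022)), 360)
top z 80.54057376393797 81.43027813679315 1204
scene ((array([506., -12.]), 22.0, np.float64(1.6990480003746502)), 169)
top z 80.66827722905361 83.30847596169147 104
side ((array([479.8, -41.3]), 22.0, np.float64(4.593420421618982)), 115)
top z 79.17241937958522 80.87337766811206 65
wrist None ((array([ 515.9, -111.8]), 29, np.float64(0.2848499606228276)), 927) ((array([508.3, -11.5]), np.float64(19.831520799708535), np.float64(0.3268831180643501)), 118, 'z', np.float64(80.45515428640255)) ((array([499.8,  86.5]), np.float64(26.901272590511955), np.float64(0.2133491963592573)), 200, 'z', np.float64(94.23734129844034)) ((array([ 515.8, -110.3]), np.float64(26.89833164158293), np.float64(0.33194838815796907)), 146, 'z', np.float64(94.44030661162216))
scene ((array([497.1,  87.1]), 29, np.float64(1.1995005770532043)), 212) ((array([ 513.1, -111.3]), 29, np.float64(1.1515179064587504)), 204) ((array([508.1, -12.3]), np.float64(19.293152888589468), np.float64(1.3219843073214312)), 34, 'z', np.float64(80.33943388840146)) ((array([499.2,  86.4]), np.float64(26.30572282407262), np.float64(0.9308810625595875)), 44, 'z', np.float64(94.38617504179842)) ((array([ 515.2, -111.2]), np.float64(26.3047905308137), np.float64(1.051412099073552)), 45, 'z', np.float64(94.38093336020967))
```

View pics/b7wrist.png

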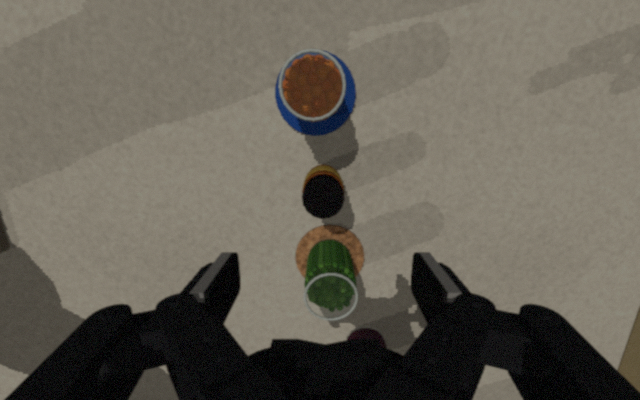

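All three stand in line, with the spice jar within 0.5 mm of the midpoint. Now the wooden lid.

Emit:
step_arm(
  linear=[
    [4,-20,0],
    [11,-54,0],
    [19,-91,0],
    [27,-128,0],
    [35,-165,0],
    [43,-202,0],
    [50,-236,0],
    [56,-264,0],
  ],
  yaw=[0,0,0,0,0,0,0,0],
  gripper=[1,1,1,1,1,1,1,1],
)

```text
clock: 29.83
eef_pos: [562.1, 255.7, 187.6]
tool_rot: [3.142, 0.003, 0.002]
force: [-0.1, 0.2, 0.0]
width: 85.1
```

Emit:
step_arm(
  linear=[
    [2,-9,10],
    [3,-14,25],
    [4,-16,40],
    [4,-16,50],
    [4,-16,55],
    [4,-16,55],
    [4,-16,55],
  ],
  yaw=[0,0,0,0,0,0,0],
  gripper=[1,1,1,0.5,0.2,0.2,0.2],
)

```text
clock: 30.42
eef_pos: [567.0, 267.6, 134.2]
tool_rot: [3.141, 0.001, -0.001]
force: [-0.0, 0.2, -0.0]
width: 51.1
```

```bash
python3 chk.py 567.5 268 11 12 32 36 wrist b8; python3 -c "
from h import *
np.set_printoptions(suppress=True,precision=1)
im=cams.get_image('wrist');P=cloud(im);print(rim(im,567.5,268,36,20,4,30),rim(im,567.5,268,8,20,3,45))"
```

```text
[567.  267.6 134.2] 51.099654878114706 [-0.   0.2 -0. ] 30.4167
wrist ((array([567.3, 267.4]), 11.0, np.float64(0.17323496995404056)), 94)
top z 36.595477830961926 37.4257355249897 238
((array([567.4, 268.4]), np.float64(10.42498806840944), np.float64(0.28985687759833856)), 64, 'z', np.float64(36.441647714871124)) ((array([567.4, 268.1]), np.float64(30.194417522449562), np.float64(0.2754248285643655)), 168, 'z', np.float64(8.476331426297321))
```

View pics/b8wrist.png

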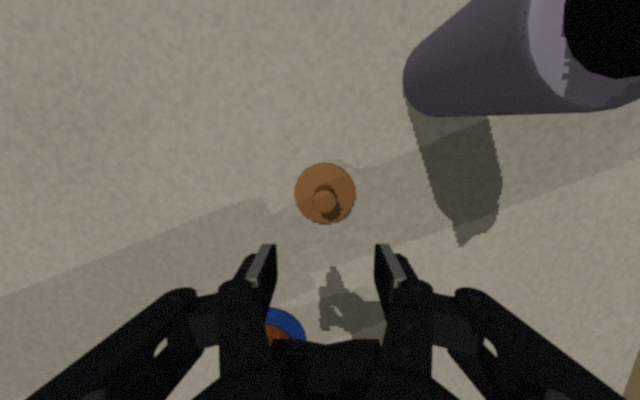

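Lid centre is (567.4,268.0) by disc and knob. Descending to about reported z 0, which puts the tips at about z 18 on the knob.

Emit:
step_arm(
  linear=[
    [-0.5,-0.5,20],
    [-0.5,-0.5,45],
    [-0.5,-0.5,70],
    [-0.5,-0.5,90],
    [-0.5,-0.5,105],
    [-0.5,-0.5,115],
    [-0.5,-0.5,118],
    [-0.5,-0.5,118],
  ],
  yaw=[0,0,0,0,0,0,0,0],
  gripper=[0,0,0,0,0,0,0,0],
)

```text
clock: 31.18
eef_pos: [566.6, 268.9, 16.5]
tool_rot: [3.142, 0.0, -0.0]
force: [0.1, -0.6, 0.8]
width: 42.9
```

```bash
python3 tip.py t9; python3 chk.py 567.5 268 11 12 32 36 wrist
```

```text
[566.6 268.9  16.5] 42.865783417419394 [ 0.1 -0.6  0.8] 31.1833
-70 6 107.0 | -60 27 67.0 | -50 15 64.0 | -40 82 27.0 | -30 124 56.0 | -20 96 85.0 | -10 86 92.0 | 0 105 89.0 | 10 122 77.0 | 20 125 19.0 | 30 72 28.0 | 40 42 60.0 | 50 34 72.0 | 60 8 99.0 | 
[303.8 172.5]
[567.4 269.3  17.7] 42.873908282549365 [0.7 0.4 1. ] 31.2833
wrist ((array([567.2, 267.5]), 11.0, np.float64(0.6481921022448259)), 484)
top z 36.584412181848535 37.29927063820494 664
```

View pics/t9.png

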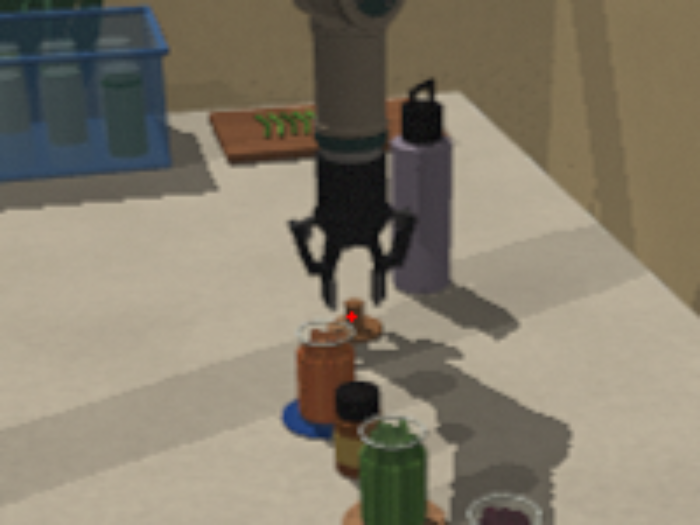

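View pics/t9w.png

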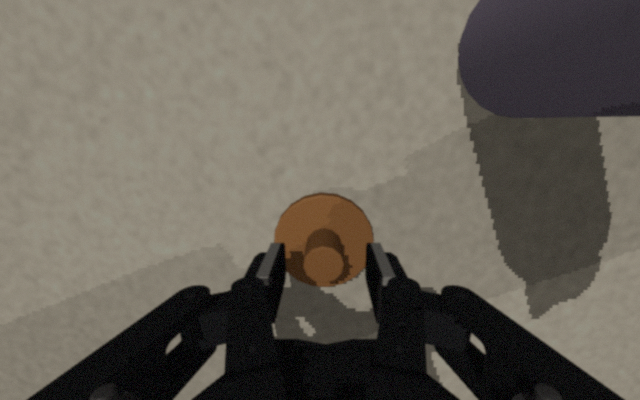

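The tips are just above the knob. I'll go 17 mm lower and close.

Emit:
step_arm(
  linear=[
    [0,1,3],
    [0,1,7],
    [0,1,11],
    [0,1,14],
    [0,1,16.5],
    [0,1,17],
    [0,1,17],
    [0,1,17],
  ],
  yaw=[0,0,0,0,0,0,0,0],
  gripper=[0,0,0,0,0,0,0,0],
)

```text
clock: 32.0
eef_pos: [566.6, 268.0, -0.5]
tool_rot: [-3.142, 0.0, -0.0]
force: [-0.0, -0.3, -0.2]
width: 42.7
```

Emit:
step_arm(
  linear=[
    [0,0,0],
    [0,0,0],
    [0,0,0],
    [0,0,0],
    [0,0,0],
    [0,0,0],
    [0,0,0],
    [0,0,0],
  ],
  yaw=[0,0,0,0,0,0,0,0],
  gripper=[-0.2,-0.3,-0.4,-0.6,-0.8,-1,-1,-1],
)

```text
clock: 32.67
eef_pos: [566.7, 268.0, -0.1]
tool_rot: [-3.141, -0.0, -0.0]
force: [-1.2, -0.7, 5.1]
width: 20.2
```

```bash
python3 tip.py t10
```

```text
[566.7 268.   -0.1] 20.15744982746853 [-1.2 -0.7  5.1] 32.6667
-70 2 378.0 | -60 15 92.0 | -50 22 68.0 | -40 71 62.0 | -30 115 25.0 | -20 113 31.0 | -10 93 24.0 | 0 102 87.0 | 10 160 16.0 | 20 93 59.0 | 30 72 58.0 | 40 51 64.0 | 50 19 82.0 | 60 3 98.0 | 
[303.9 176.5]
```

View pics/t10.png

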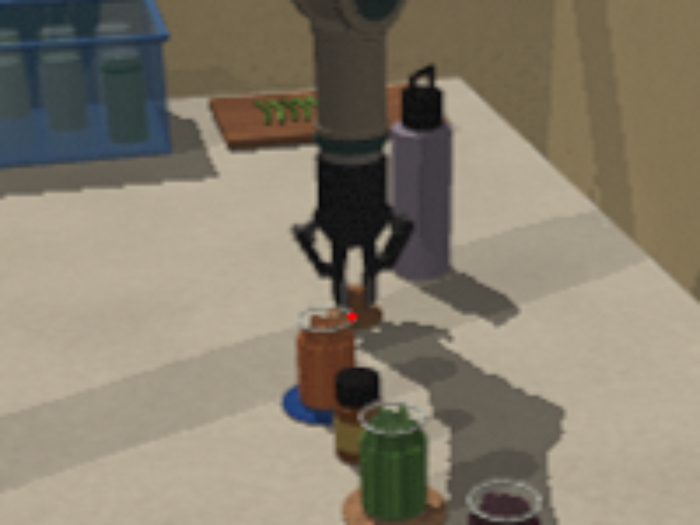

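View pics/t10w.png

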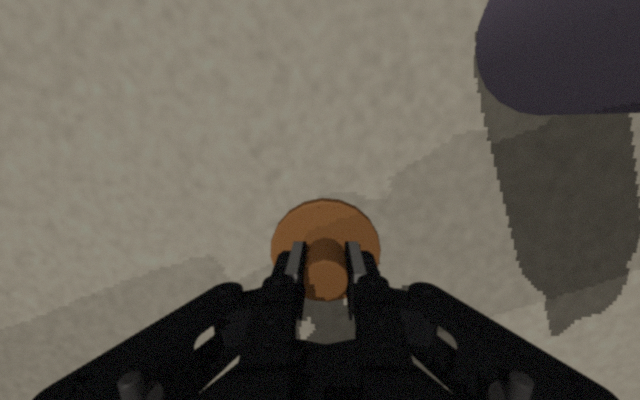

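Knob gripped at 20.2 mm. Lifting 140 mm and carrying over to the bean jar.

Emit:
step_arm(
  linear=[
    [0,0,-6],
    [0,0,-20],
    [0,0,-45],
    [0,0,-75],
    [0,0,-105],
    [0,5,-130],
    [-3,20,-140],
    [-7,50,-140],
  ],
  yaw=[0,0,0,0,0,0,0,0],
  gripper=[-1,-1,-1,-1,-1,-1,-1,-1],
)

```text
clock: 33.43
eef_pos: [561.0, 222.2, 143.0]
tool_rot: [-3.136, -0.007, 0.005]
force: [0.4, 0.6, -1.2]
width: 20.0
```

Emit:
step_arm(
  linear=[
    [-5,36,0],
    [-10,72,0],
    [-15,108,0],
    [-20,144,0],
    [-25,180,0],
    [-30,216,0],
    [-34,250,0],
    [-38,280,0],
  ],
  yaw=[0,0,0,0,0,0,0,0],
  gripper=[-1,-1,-1,-1,-1,-1,-1,-1],
)

```text
clock: 34.1
eef_pos: [519.5, -65.7, 139.4]
tool_rot: [3.14, 0.002, -0.002]
force: [0.6, 0.1, -0.3]
width: 20.1
```

Emit:
step_arm(
  linear=[
    [-3,24,0],
    [-5,40,0],
    [-6.5,49.5,0],
    [-6.5,49.5,10],
    [-6.5,49.5,22],
    [-6.5,49.5,30],
    [-6.5,49.5,30],
    [-6.5,49.5,30],
  ],
  yaw=[0,0,0,0,0,0,0,0],
  gripper=[-1,-1,-1,-1,-1,-1,-1,-1],
)

```text
clock: 34.77
eef_pos: [514.5, -110.2, 108.8]
tool_rot: [-3.141, 0.002, 0.002]
force: [-0.3, 0.3, -0.0]
width: 19.9
```

```bash
cat > lid.py <<'E'
from h import *
import sys
np.set_printoptions(suppress=True,precision=1)
x,y,zb=map(float,sys.argv[1:4])
s=ctrl.read_state();print(s['eef_pos'],s['tool_rot'],s['width'],s['force'],s['clock'])
for c in ('wrist','scene','side'):
    im=cams.get_image(c);P=cloud(im);save(im,sys.argv[4]+c)
    print(c,'disc',rim(im,x,y,zb+8,31,3.5,45),'knobsurf',surf(P,x,y,11,(zb+11,zb+33)))
    print('   jar',surf(P,x,y,29,(15,65)),rim(im,x,y,94,25,3,40))
E
python3 lid.py 516 -112 110 c1
```

```text
[ 514.5 -110.2  108.8] [-3.1  0.   0. ] 19.929270531408854 [-0.3  0.3 -0. ] 34.7667
wrist disc ((array([ 515.5, -106.1]), np.float64(26.75665256685313), np.float64(9.295114119376748)), 337, 'z', np.float64(117.35385783420547)) knobsurf ((array([ 515.7, -109.3]), 11, np.float64(5.861248600738537)), 1590)
   jar ((array([ 515.8, -111.7]), 29, np.float64(0.15696700760656004)), 680) ((array([  8402.4, 133175.7]), np.float64(133492.91215878), np.float64(0.18542395131642103)), 38, 'z', np.float64(92.49386865556012))
scene disc ((array([ 517.1, -110.8]), np.float64(28.07089452657765), np.float64(7.779477628759985)), 69, 'z', np.float64(117.85877281073027)) knobsurf ((array([ 526.3, -111.2]), 11, np.float64(3.921458321742057)), 31)
   jar ((array([ 513.1, -111.3]), 29, np.float64(1.0872085591726284)), 190) ((array([ 510.3, -111. ]), np.float64(27.202457139880384), np.float64(3.01812633135887)), 42, 'z', np.float64(93.49677387609131))
side disc ((array([ 515. , -121.4]), np.float64(25.07000283640156), np.float64(8.519231153165379)), 50, 'z', np.float64(117.41758705724556)) knobsurf ((array([ 517. , -112.3]), 11, np.float64(6.435450798141096)), 105)
   jar ((array([ 516.4, -111.2]), 29, np.float64(1.3392997056248166)), 288) ((array([ 514.7, -122.6]), np.float64(20.48247283171457), np.float64(6.313802550005316)), 42, 'z', np.float64(93.54732924166603))
```

View pics/c1wrist.png

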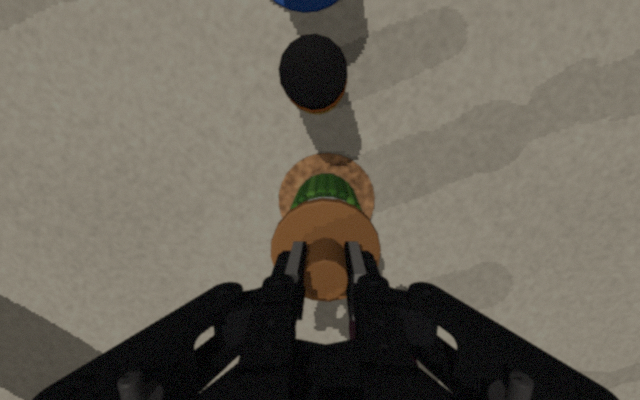

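View pics/c1side.png

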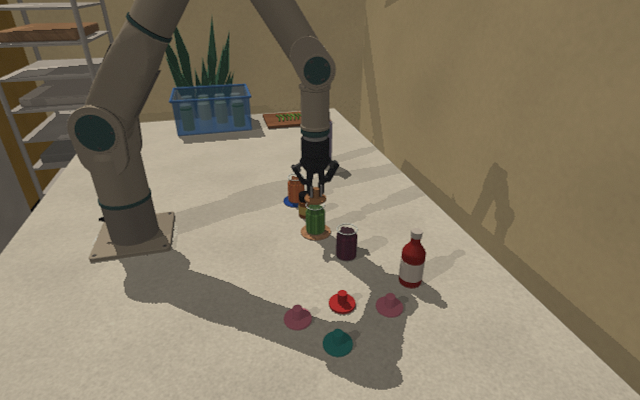

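```bash
cat >> h.py <<'E'
def lidarc(im,x,y,zt,red=False):
    P=cloud(im);h=cv2.cvtColor(im['frame'],cv2.COLOR_RGB2HSV)
    col=(h[...,1]>90)&((h[...,0]<22)|(h[...,0]>170))
    m=(col&(abs(P[...,2]-zt)<3.5)&(np.hypot(P[...,0]-x,P[...,1]-y)<45)).astype(np.uint8)
    cs,_=cv2.findContours(m,cv2.RETR_EXTERNAL,cv2.CHAIN_APPROX_NONE)
    c=max(cs,key=cv2.contourArea)[:,0,:].astype(float)
    K=im['intrinsics'];T=im['cam_to_world'];d=np.c_[(c-K[:2,2])/[K[0,0],K[1,1]],np.ones(len(c))]@T[:3,:3].T
    q=(T[:3,3]+d*((zt-T[2,3])/d[:,2])[:,None])[:,:2]
    q=q[(q[:,1]>y+3)&(np.hypot(*(q-[x,y]).T)>25)]
    return fitcirc(q,30.5),len(q)
E
python3 -c "
from h import *
np.set_printoptions(suppress=True,precision=1)
im=cams.get_image('wrist');s=ctrl.read_state();print(s['eef_pos'])
print(lidarc(im,516,-112,117.5),surf(cloud(im),516,-112,29,(15,65)))"
```

```text
[ 515.5 -111.2  109.9]
((array([ 516.3, -110.5]), 30.5, np.float64(0.37451227339061843)), 152) ((array([ 515.8, -111.7]), 29, np.float64(0.15956149013180088)), 669)
```

Lid at (516.3,-110.5) against the jar at (515.8,-111.5). Correcting about 1 mm and lowering.

Emit:
step_arm(
  linear=[
    [-0.4,0.8,3],
    [-0.4,0.8,6],
    [-0.4,0.8,9],
    [-0.4,0.8,11.5],
    [-0.4,0.8,12.5],
    [-0.4,0.8,12.5],
    [-0.4,0.8,12.5],
  ],
  yaw=[0,0,0,0,0,0,0],
  gripper=[-1,-1,-1,-1,-1,-1,-1],
)

```text
clock: 35.55
eef_pos: [514.6, -112.4, 96.9]
tool_rot: [-3.141, 0.0, -0.0]
force: [0.2, 0.3, -0.9]
width: 20.1
```

```bash
python3 -c "
from h import *
np.set_printoptions(suppress=True,precision=1)
im=cams.get_image('wrist');s=ctrl.read_state();print(s['eef_pos'],s['force'],s['torque'])
print(lidarc(im,516,-112,104.5),surf(cloud(im),516,-112,29,(15,65)))"
```

```text
[ 514.6 -112.4   97. ] [-0.7 -0.4 -0.9] [ 0. -0.  0.]
((array([ 515.5, -111.9]), 30.5, np.float64(0.3733414952373144)), 148) ((array([ 515.8, -111.7]), 29, np.float64(0.16076669038749494)), 773)
```

Aligned within about 0.3 mm. Lowering in small increments until contact.

Emit:
step_arm(
  linear=[
    [0.3,-0.3,0.5],
    [0.3,-0.3,1],
    [0.3,-0.3,1.5],
    [0.3,-0.3,1.5],
  ],
  yaw=[0,0,0,0],
  gripper=[-1,-1,-1,-1],
)

```text
clock: 35.93
eef_pos: [514.9, -112.0, 95.4]
tool_rot: [-3.142, 0.0, -0.0]
force: [-0.4, -0.2, -1.3]
width: 20.2
```

Emit:
step_arm(
  linear=[
    [0,0,0.3],
    [0,0,0.6],
    [0,0,0.6],
  ],
  yaw=[0,0,0],
  gripper=[-1,-1,-1],
)

```text
clock: 36.18
eef_pos: [514.9, -112.0, 94.9]
tool_rot: [-3.142, 0.0, -0.0]
force: [-0.3, -0.1, -0.9]
width: 20.2
```

Emit:
step_arm(
  linear=[
    [0,0,0.3],
    [0,0,0.5],
    [0,0,0.5],
  ],
  yaw=[0,0,0],
  gripper=[-1,-1,-1],
)

```text
clock: 36.43
eef_pos: [514.9, -112.1, 94.4]
tool_rot: [-3.142, 0.0, -0.0]
force: [0.1, 0.3, -1.2]
width: 20.0
```

Emit:
step_arm(
  linear=[
    [0,0,0.2],
    [0,0,0.4],
    [0,0,0.4],
  ],
  yaw=[0,0,0],
  gripper=[-1,-1,-1],
)

```text
clock: 36.68
eef_pos: [514.9, -112.1, 94.0]
tool_rot: [-3.142, 0.0, -0.0]
force: [1.4, 0.3, -1.0]
width: 20.4
```

Emit:
step_arm(
  linear=[
    [0,0,0.2],
    [0,0,0.3],
    [0,0,0.3],
  ],
  yaw=[0,0,0],
  gripper=[-1,-1,-1],
)

```text
clock: 36.93
eef_pos: [514.9, -112.1, 93.9]
tool_rot: [3.142, -0.0, -0.0]
force: [-0.5, 0.0, 2.1]
width: 19.8
```

Contact. Releasing just enough, then rising.

Emit:
step_arm(
  linear=[
    [0,0,0],
    [0,0,0],
    [0,0,0],
    [0,0,0],
    [0,0,0],
    [0,0,0],
  ],
  yaw=[0,0,0,0,0,0],
  gripper=[-0.5,-0.3,-0.1,0.1,0.2,0.2],
)

```text
clock: 37.43
eef_pos: [514.9, -112.1, 93.7]
tool_rot: [-3.142, 0.0, -0.0]
force: [-0.2, -0.3, -0.1]
width: 51.3
```

Emit:
step_arm(
  linear=[
    [0,0,-10],
    [0,0,-30],
    [0,0,-55],
    [0,0,-80],
    [0,0,-98],
    [0,0,-105],
    [0,0,-105],
    [0,0,-105],
  ],
  yaw=[0,0,0,0,0,0,0,0],
  gripper=[0.2,0.2,0.2,0.2,0.2,0.2,0.2,0.2],
)

```text
clock: 38.1
eef_pos: [514.6, -112.0, 198.6]
tool_rot: [-3.142, -0.0, -0.0]
force: [-0.8, 0.1, -0.3]
width: 51.4
```

```bash
python3 lid.py 516 -112 94 c2; python3 -c "
from h import *
np.set_printoptions(suppress=True,precision=1)
im=cams.get_image('wrist')
print(lidarc(im,516,-112,102.2),rim(im,516,-112,130,11,4,25))"
```

```text
[ 514.6 -112.   198.6] [-3.1 -0.  -0. ] 51.4020907064913 [-0.8  0.1 -0.3] 38.1
wrist disc ((array([ 516.2, -111.7]), np.float64(30.258936901200514), np.float64(0.2812070806826222)), 187, 'z', np.float64(102.50223150557088)) knobsurf ((array([ 516.2, -112.6]), 11, np.float64(0.1952187506123389)), 145)
   jar ((array([515.1, -57.9]), 29, np.float64(6.400738576209602)), 250) ((array([ 508.8, -103. ]), np.float64(18.77033212399629), np.float64(1.093389059292349e-07)), 1, 'z', np.float64(96.71575420955224))
scene disc ((array([ 517.3, -112.2]), np.float64(28.403076908874773), np.float64(8.239700499055926)), 66, 'z', np.float64(102.55684427202101)) knobsurf ((array([ 513.8, -112.2]), 11, np.float64(3.570670544300407)), 50)
   jar ((array([ 513.3, -111.4]), 29, np.float64(0.9579434283611341)), 191) ((array([ 540.1, -100.6]), np.float64(1.4570317118158584), np.float64(2.5516678248128005e-07)), 2, 'z', np.float64(96.41910691205845))
side disc ((array([ 515.4, -117. ]), np.float64(28.996934349807788), np.float64(9.10061233428456)), 56, 'z', np.float64(101.72839567270995)) knobsurf ((array([ 516.5, -112.3]), 11, np.float64(1.3429352237573526)), 57)
   jar ((array([ 516.4, -110.9]), 29, np.float64(1.486269461543432)), 289) ((array([ 504.3, -139. ]), np.float64(4.941024905603353), np.float64(1.7152668074851207)), 11, 'z', np.float64(95.38405117844849))
((array([ 516.2, -112.1]), 30.5, np.float64(0.4365321254961688)), 90) ((array([ 516.1, -111.5]), np.float64(10.483006141477704), np.float64(0.2926326617123631)), 73, 'z', np.float64(130.42501370750583))
```

View pics/c2wrist.png

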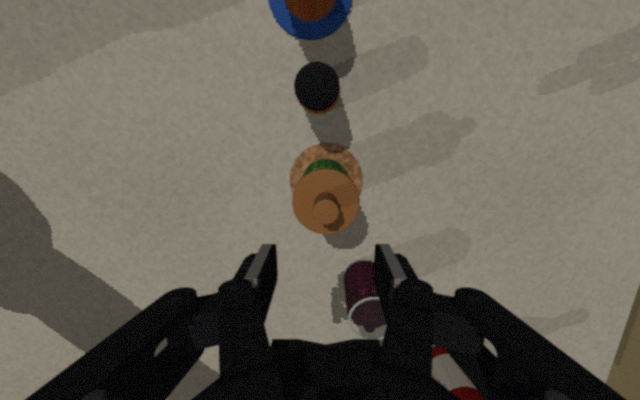

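The wooden lid lies level at (516.2,-111.9), flat at z 102. Now the red lid near (500,-418).

Emit:
step_arm(
  linear=[
    [-1,20,0],
    [-3,56,0],
    [-5,94,0],
    [-7,132,0],
    [-9,170,0],
    [-10,206,0],
    [-12,240,0],
    [-13,270,0],
  ],
  yaw=[0,0,0,0,0,0,0,0],
  gripper=[0.2,0.2,0.2,0.2,0.2,0.2,0.2,0.2],
)

```text
clock: 38.97
eef_pos: [500.5, -384.7, 197.4]
tool_rot: [-3.141, 0.002, -0.002]
force: [1.6, -0.1, -0.4]
width: 51.3
```

Emit:
step_arm(
  linear=[
    [-1,18,0],
    [-1,30,10],
    [-1,36,30],
    [-1,36,50],
    [-1,36,62],
    [-1,36,65],
    [-1,36,65],
    [-1,36,65],
  ],
  yaw=[0,0,0,0,0,0,0,0],
  gripper=[0.2,0.2,0.2,0.2,0.2,0.2,0.2,0.2],
)

```text
clock: 39.63
eef_pos: [501.6, -417.5, 134.0]
tool_rot: [-3.142, -0.0, 0.001]
force: [1.0, 0.2, 0.0]
width: 51.2
```

```bash
python3 -c "
from h import *
np.set_printoptions(suppress=True,precision=1)
s=ctrl.read_state();print(s['eef_pos'],s['tool_rot'],s['qpos'])
im=cams.get_image('wrist');save(im,'d1');P=cloud(im)
print(surf(P,501,-418,11,(12,32)),rim(im,501,-418,36,20,4,25),rim(im,501,-418,8,20,3,45))"
```

```text
[ 501.6 -417.5  134. ] [-3.1 -0.   0. ] [ 0.7  0.7 -0.   1.6  0.   0.8  0.6]
((array([ 501.6, -417.7]), 11, np.float64(0.17015241001757034)), 97) ((array([ 501.6, -416.7]), np.float64(10.414444834428844), np.float64(0.34095709329091695)), 65, 'z', np.float64(36.38011691356428)) ((array([ 501.7, -416.9]), np.float64(30.179619314862055), np.float64(0.30652888440712384)), 171, 'z', np.float64(8.489813824041335))
```

View pics/d1.png

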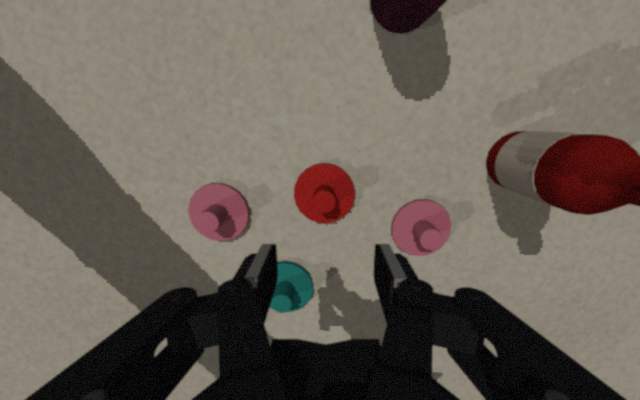

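The red lid at (325,193) is the bright red one; the two at its sides are pink. Its centre is (501.6,-417.1). Descending.

Emit:
step_arm(
  linear=[
    [0,0,20],
    [0,0,45],
    [0,0,70],
    [0,0,90],
    [0,0,105],
    [0,0,113],
    [0,0,115],
    [0,0,115],
  ],
  yaw=[0,0,0,0,0,0,0,0],
  gripper=[0,0,0,0,0,0,0,0],
)

```text
clock: 40.35
eef_pos: [501.4, -418.3, 19.2]
tool_rot: [3.141, -0.001, 0.0]
force: [-0.5, -0.4, 0.4]
width: 42.6
```

```bash
python3 chk.py 501.6 -417.1 11 12 32 36 wrist d2
```

```text
[ 501.4 -418.3   19.2] 42.5945761158287 [-0.5 -0.4  0.4] 40.35
wrist ((array([ 501.5, -417.6]), 11.0, np.float64(0.22619729773312086)), 459)
top z 36.60776131436873 37.289682213581344 665
```

Emit:
step_arm(
  linear=[
    [-0.5,-1,4],
    [-0.5,-1,8],
    [-0.5,-1,12],
    [-0.5,-1,16],
    [-0.5,-1,18.5],
    [-0.5,-1,19.5],
    [-0.5,-1,19.5],
    [-0.5,-1,19.5],
  ],
  yaw=[0,0,0,0,0,0,0,0],
  gripper=[0,0,0,0,0,0,0,0],
)

```text
clock: 41.07
eef_pos: [500.4, -417.1, -0.9]
tool_rot: [-3.142, 0.0, -0.0]
force: [-0.2, -0.4, 1.2]
width: 42.7
```

Emit:
step_arm(
  linear=[
    [0,0,0],
    [0,0,0],
    [0,0,0],
    [0,0,0],
    [0,0,0],
    [0,0,0],
    [0,0,0],
    [0,0,0],
  ],
  yaw=[0,0,0,0,0,0,0,0],
  gripper=[-0.2,-0.3,-0.4,-0.6,-0.8,-1,-1,-1],
)

```text
clock: 41.73
eef_pos: [500.6, -417.2, -0.4]
tool_rot: [3.141, -0.0, -0.0]
force: [0.1, 0.7, 4.3]
width: 20.1
```

Gripped. The bean jar's new lid reaches z 130, so I'll lift to 185 before crossing it.

Emit:
step_arm(
  linear=[
    [0,0,-6],
    [0,0,-20],
    [0,0,-48],
    [0,0,-84],
    [0,0,-120],
    [0,0,-155],
    [0,0,-178],
    [0,0,-185],
  ],
  yaw=[0,0,0,0,0,0,0,0],
  gripper=[-1,-1,-1,-1,-1,-1,-1,-1],
)

```text
clock: 42.4
eef_pos: [502.5, -418.8, 190.1]
tool_rot: [3.136, -0.007, -0.0]
force: [0.8, -0.2, -0.6]
width: 20.0
```

Emit:
step_arm(
  linear=[
    [0,-12,0],
    [0,-36,0],
    [0,-68,0],
    [0,-104,0],
    [-0.5,-140,0],
    [-0.5,-176,0],
    [-0.5,-212,0],
    [-1,-248,0],
  ],
  yaw=[0,0,0,0,0,0,0,0],
  gripper=[-1,-1,-1,-1,-1,-1,-1,-1],
)

```text
clock: 43.07
eef_pos: [497.2, -165.9, 182.5]
tool_rot: [-3.14, 0.004, 0.001]
force: [0.3, 0.2, -0.6]
width: 20.0
```

Emit:
step_arm(
  linear=[
    [0,-36,0],
    [0,-72,0],
    [-0.5,-108,0],
    [-0.5,-144,0],
    [-0.5,-180,0],
    [-0.5,-212,0],
    [-0.5,-236,0],
    [-0.5,-250,0],
  ],
  yaw=[0,0,0,0,0,0,0,0],
  gripper=[-1,-1,-1,-1,-1,-1,-1,-1],
)

```text
clock: 43.73
eef_pos: [496.2, 85.5, 182.6]
tool_rot: [-3.14, 0.004, 0.005]
force: [0.3, -0.9, -1.0]
width: 20.1
```

Emit:
step_arm(
  linear=[
    [0,-5.5,5],
    [0,-5.5,20],
    [0,-5.5,40],
    [0,-5.5,58],
    [0,-5.5,70],
    [0,-5.5,75],
    [0,-5.5,75],
    [0,-5.5,75],
  ],
  yaw=[0,0,0,0,0,0,0,0],
  gripper=[-1,-1,-1,-1,-1,-1,-1,-1],
)

```text
clock: 44.4
eef_pos: [498.3, 85.9, 108.8]
tool_rot: [3.141, 0.001, -0.001]
force: [0.3, -0.5, -0.0]
width: 19.9
```

```bash
python3 -c "
from h import *
np.set_printoptions(suppress=True,precision=1)
im=cams.get_image('wrist');save(im,'d3');s=ctrl.read_state();print(s['eef_pos'],s['force'],s['width'],s['tool_rot'])
print(lidarc(im,499.8,86.5,117.5),surf(cloud(im),499.8,86.5,29,(15,65)))"
```

```text
[498.9  86.1 109.4] [ 1.   0.3 -0.7] 20.00706211360693 [ 3.1 -0.  -0. ]
((array([499.3,  86.4]), 30.5, np.float64(0.3748322806710274)), 146) ((array([499.7,  86.4]), 29, np.float64(0.16046000338658706)), 641)
```

View pics/d3.png

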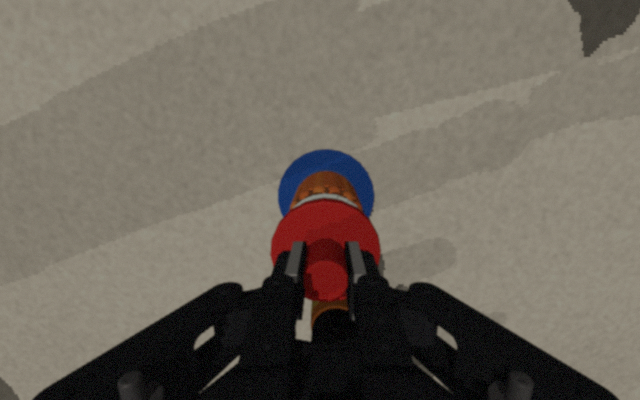

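The red lid is above the carrot jar, aligned within 0.5 mm. Lowering.

Emit:
step_arm(
  linear=[
    [0.3,0,3],
    [0.3,0,6],
    [0.3,0,9],
    [0.3,0,11.5],
    [0.3,0,12.5],
    [0.3,0,12.5],
    [0.3,0,12.5],
  ],
  yaw=[0,0,0,0,0,0,0],
  gripper=[-1,-1,-1,-1,-1,-1,-1],
)

```text
clock: 45.03
eef_pos: [499.2, 86.4, 96.7]
tool_rot: [-3.142, 0.0, 0.0]
force: [1.3, 0.4, -0.8]
width: 20.2
```

```bash
python3 -c "
from h import *
np.set_printoptions(suppress=True,precision=1)
im=cams.get_image('wrist');s=ctrl.read_state();print(s['eef_pos'],s['force'],s['width'])
print(lidarc(im,499.8,86.5,104.7),surf(cloud(im),499.8,86.5,29,(15,65)))"
```

```text
[499.3  86.4  96.8] [ 0.6 -0.6 -0.5] 20.12641957475294
((array([500.2,  86.9]), 30.5, np.float64(0.3682705750245718)), 150) ((array([499.7,  86.4]), 29, np.float64(0.16362639112150715)), 764)
```

Emit:
step_arm(
  linear=[
    [-0.4,0.2,0.6],
    [-0.4,0.2,1.2],
    [-0.4,0.2,1.8],
    [-0.4,0.2,1.8],
    [-0.4,0.2,1.8],
  ],
  yaw=[0,0,0,0,0],
  gripper=[-1,-1,-1,-1,-1],
)

```text
clock: 45.5
eef_pos: [498.8, 86.3, 94.9]
tool_rot: [-3.142, 0.0, -0.0]
force: [0.4, -0.0, -0.1]
width: 19.7
```

Emit:
step_arm(
  linear=[
    [0,0,0.3],
    [0,0,0.6],
    [0,0,0.6],
  ],
  yaw=[0,0,0],
  gripper=[-1,-1,-1],
)

```text
clock: 45.75
eef_pos: [498.8, 86.3, 94.3]
tool_rot: [-3.142, 0.0, -0.0]
force: [0.3, -0.8, -0.5]
width: 20.0
```

Emit:
step_arm(
  linear=[
    [0,0,0.2],
    [0,0,0.4],
    [0,0,0.4],
  ],
  yaw=[0,0,0],
  gripper=[-1,-1,-1],
)

```text
clock: 46.0
eef_pos: [498.8, 86.2, 93.9]
tool_rot: [3.142, 0.0, -0.0]
force: [-0.7, -0.4, 0.1]
width: 20.1
```

Emit:
step_arm(
  linear=[
    [0,0,0.2],
    [0,0,0.4],
    [0,0,0.4],
  ],
  yaw=[0,0,0],
  gripper=[-1,-1,-1],
)

```text
clock: 46.25
eef_pos: [498.8, 86.2, 93.6]
tool_rot: [-3.142, -0.0, -0.0]
force: [-1.1, -0.2, 0.3]
width: 20.3
```

Emit:
step_arm(
  linear=[
    [0,0,0.1],
    [0,0,0.3],
    [0,0,0.3],
  ],
  yaw=[0,0,0],
  gripper=[-1,-1,-1],
)

```text
clock: 46.5
eef_pos: [498.9, 86.2, 93.5]
tool_rot: [-3.142, -0.0, -0.0]
force: [-1.0, -0.5, 3.9]
width: 20.0
```

Contact. Releasing and rising.

Emit:
step_arm(
  linear=[
    [0,0,0],
    [0,0,0],
    [0,0,0],
    [0,0,0],
    [0,0,0],
    [0,0,0],
  ],
  yaw=[0,0,0,0,0,0],
  gripper=[-0.5,-0.3,-0.1,0.1,0.2,0.2],
)

```text
clock: 47.0
eef_pos: [498.8, 86.2, 93.1]
tool_rot: [-3.142, 0.0, 0.0]
force: [0.4, 0.9, -0.5]
width: 51.2
```

Emit:
step_arm(
  linear=[
    [0,0,-10],
    [0,0,-30],
    [0,0,-55],
    [0,0,-80],
    [0,0,-100],
    [0,0,-115],
    [0,0,-120],
    [0,0,-120],
  ],
  yaw=[0,0,0,0,0,0,0,0],
  gripper=[0.2,0.2,0.2,0.2,0.2,0.2,0.2,0.2],
)

```text
clock: 47.67
eef_pos: [499.7, 86.4, 214.9]
tool_rot: [-3.141, -0.003, -0.0]
force: [-0.3, -0.8, -0.4]
width: 51.2
```

```bash
python3 -c "
from h import *
np.set_printoptions(suppress=True,precision=1)
im=cams.get_image('wrist');save(im,'e1');s=ctrl.read_state();print(s['eef_pos'],s['force'],s['width'],s['clock']);P=cloud(im)
print('red',rim(im,499.8,86.5,102.2,31,3.5,45),rim(im,499.8,86.5,130,11,4,25),surf(P,499.8,86.5,11,(105,127)))
print('spice',surf(P,508,-12,22,(5,60)),rim(im,508,-12,80,20,4,30)); print('wood',rim(im,516,-112,102.2,31,3.5,45))
for c in('scene','side'):
    im=cams.get_image(c);save(im,'e1'+c);P=cloud(im)
    for n,g in {'bean':(516,-112,29,(12,65)),'carrot':(499.6,87,29,(12,65)),'spice':(508,-12,22,(6,58)),'beet':G['beet'],'flask':G['flask'],'sauce':G['sauce']}.items(): print(c,n,surf(P,*g)[0][0])
"
```

```text
[498.9  86.2 213.7] [ 1.  -0.3 -0.5] 50.94814398966092 47.7167
red ((array([500.3,  86.5]), np.float64(30.209604658694545), np.float64(0.28705739461249413)), 178, 'z', np.float64(102.47958651064619)) ((array([500.3,  86.7]), np.float64(10.404278518344265), np.float64(0.27009086880454103)), 68, 'z', np.float64(130.44375877622332)) ((array([500.2,  85.7]), 11, np.float64(0.17367132821750506)), 124)
spice ((array([508.4, -12.3]), 22, np.float64(0.680164669176192)), 629) ((array([508.3, -10.9]), np.float64(20.05004332707249), np.float64(0.43829619873080994)), 98, 'z', np.float64(80.53688143819085))
wood ((array([11258.9, -7470.8]), np.float64(13048.16523804169), np.float64(0.403347349346456)), 3, 'z', np.float64(99.40723347905987))
scene bean [ 513.4 -111.1]
scene carrot [497.3  87. ]
scene spice [505.9 -12. ]
scene beet [ 564.9 -246.1]
scene flask [669.5 376.6]
scene sauce [ 686.  -383.1]
side bean [ 516.4 -111.2]
side carrot [500.5  86.8]
side spice [509.1 -12.6]
side beet [ 568.1 -245.8]
side flask [673.4 376.5]
side sauce [ 688.2 -383.5]
```

View pics/e1.png

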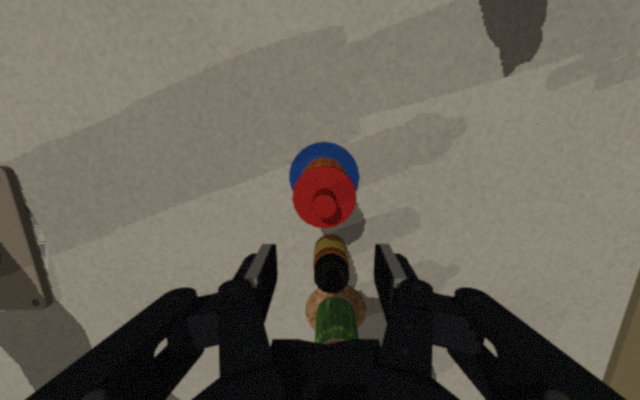

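View pics/e1side.png

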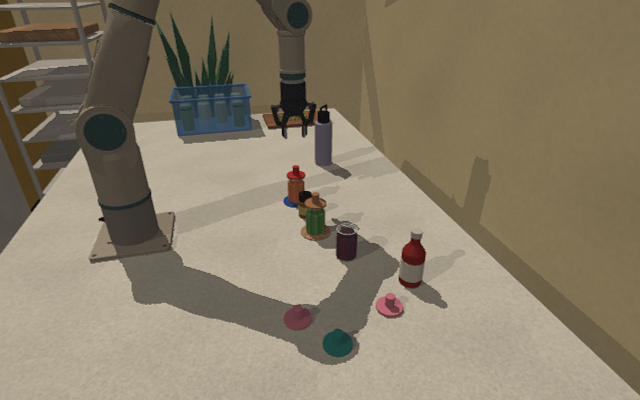

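View pics/e1scene.png

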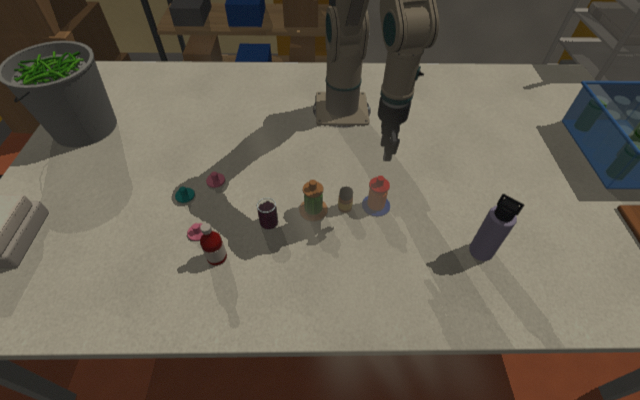

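Everything is in place and nothing is touching the robot. Handing in.

```bash
python3 -c "
from cell import ctrl
print(ctrl.finish_job())"
```

```text
the job is handed in; nothing more can be done
None
```

I did the job in the order you asked and handed it in at about 48 s of the 128 s allowed, with the gripper open and clear of everything.

Final checks from the cameras:

| Item | Result |
|---|---|
| Bean jar | Within about 0.5 mm of the cork mat centre |
| Carrot jar | Within about 1 mm of the blue mat centre |
| Spice jar | Within about 0.5 mm of the midpoint between the mats, in line with them |
| Wooden and red lids | Level (disc top at z ≈ 102, as expected) and within about 0.7 mm of their jars' centres, knobs up |
| Beet jar, flask, sauce bottle | Where they were, to within the measuring noise of about 0.5 mm |

I lowered each jar and lid in sub-millimetre steps until the measured force showed contact of a few newtons, then let go.

Some things did not agree or did not go to plan:
- **Tool height:** the jaws were really about 41 mm higher than the reported tool position implied. My first grasp therefore closed on the bean jar's neck. I let go without lifting, allowed for the offset and gripped the jar again lower down.
- **Cameras:** the overhead camera reads x about 2–3 mm lower than the wrist and side cameras. I placed each thing relative to its mat in the wrist view, so most of that cancels out.
- **One bad fit:** the side camera's spice jar reading right after it was set down was off because the bean jar hid it. The later side reading agreed with the other cameras.

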